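# Clamp the chopping board with the fold-out crank

## Robot

A 7-joint arm with a two-finger parallel gripper is mounted at the origin on the work surface. World frame = base frame: x ahead of the robot, y to its left, z up, the work surface at z = 0. Lengths are in m, angles in rad, forces in N, time in s.
With the tool pointing down it reaches from about 0.425 to 0.925 m from the base axis. Payload 6.8 kg.
Tool frame: the origin (TCP) lies at the very end of the fingers, on their centre line; the grasp point (between the pads) lies 19 mm behind it; z points along the fingers, x is the direction in which the jaws open and shut, and the axes are right-handed (so a half turn about z gives the same grasp; the last joint's range is limited). The gripper opens to 85 mm and grips with 20 to 120 N. Pads are 22 mm wide; open, the fingers measure 114 mm over their backs; the gripper's body (76 mm by 85 mm) begins 54 mm behind the grasp point. The pads swing forward as they close: fully open they stand 13 mm farther back than shut.
Start: joints at [1.044, 0.477, 0.022, 1.555, -0.011, 1.109, -0.083], TCP at [0.275, -0.617, 0.231] pointing down, gripper open.
Joint ranges: [-2.96, 2.96], [-0.34, 2.1], [-1.41, 1.46], [0.24, 2.44], [-1.37, 4.51], [0.17, 1.92], [-2.96, 2.96]. Speed limits (rad/s): [2.39, 2.39, 3.14, 3.14, 3.14, 3.14, 3.14].

## Interface

Orientations are given as a unit quaternion [w, x, y, z].
In Python, from station import bot gives the robot as it stands.
- The arm moves only by the shell command python3 -m creep 'ROWS' [FORCE]. ROWS is JSON, a list that holds one entry, the list of rows, each a list of 7 numbers: the shift along the tool's x, y, z in cm, then the turn, a rotation vector about the tool's x, y, z in rad, then the opening, from 0 (shut) to 1 (fully open). In form: [[[dx, dy, dz, wx, wy, wz, claw], ...]]. A call has 1 to 10 rows; each row is the pose to reach, as a shift and turn from the pose commanded when the call began, along the tool's axes at that moment; what a row does not reach only later rows make up. A row lasts 1/8 s, in which the tool goes at most 62.5 mm and 10.7 degrees, less where a joint would pass 70% of its speed; a pose out of reach is approached as far as the arm can. A call with a gripper value outside its range is refused whole. The fingers move at their own pace and stop on an object; FORCE is the grip in N (left out, the last holds). Time passes only in rows, so rows that repeat a pose let the fingers close. It gives the time, the measured TCP pose, the force and the opening at its end, in the units of the state.
- bot.get_obs(): the state, without advancing time (a new reading comes with each control period).
- bot.read_camera(name): name is "scene" or "top" or "wrist"; returns (picture, depth): 420x560x3 uint8, blue, green, red; 420x560 float32, m along the optical axis (not along the pixel's ray), 0 where there is no reading.
- bot.calibration(name): a dict with "mtx" (3x3 intrinsics, pixels), "rvec" (rotation vector, rad) and "tvec" (3), from world to camera coordinates, as OpenCV has them. Camera axes: x right, y down, z forward; pixel columns grow to the right and rows downward; lengths in m; the calibration is good to about 2 mm. A picture is of the moment at which its call begins: read the wrist's pose just before it. calibration takes no time and is no camera call; for the wrist camera it gives the pose at the moment of the call.
- bot.hand_in(): hands the job in, once; it reports no verdict.
Trained networks look in the newest picture that a camera, given by its name, has taken for a name from the list of things; names that differ only in an ending like _2 or _b are one class to them, and where a whole thing is asked for, a point or a joint stands for the part that bears it (a point fixed in the world has none). Each returns a list of dicts, best first, with "p" (0 to 1); they miss things now and then, are a little off and sometimes report something else, mostly with a low value. They report only what shows in the picture. A call takes as long as a camera call. They do not tell look-alikes from the thing itself.
- bot.find_in(camera, label): "xy" ([column, row] in pixels, amid what is visible of it).
- bot.silhouettes(camera, label): "mask" (420x560 bool, what is visible of it) and "xy" ([column, row] in pixels, amid what is visible of it).
The state is a dict: "t": time; "q": joint angles; "joint_vel": joint speeds; "joint_torque": joint torques, N m; "eef_pos": TCP position; "tool_rot": TCP orientation; "contact_force": force on the tool from outside, world axes, zero at the start; "torque": the same for the moment, N m; "gripper_width": opening from 0.0 (shut) to 1.0 (fully open).
Only numpy, scipy, OpenCV 4.12 (cv2) and the standard library are available. Lean on these libraries where they do the work, as an engineer would, in place of code of your own. Each camera call takes 0.05 s, during which the arm holds its last target.

## Task

Clamp the chopping board for prep: swing the folded crank handle on the board clamp up and out, crank it clockwise (seen from above) until the jaw has pushed the board square against the stop and holds it firmly, stopping as soon as the crank has clearly stiffened so that the board is not crushed. Then fold the handle back down flat on the crank arm and let go, leaving the board clamped, the little dish on it upright, and the other things on the table where they are.

Things in the scene. Friction and masses are not known exactly. Their poses are not given: they have to be found in the camera images.
- clamp: Board clamp fixed to the table: steel bed 200 x 430 x 12 mm with a grey gearbox 100 x 100 mm at one end, its top 72 mm above the table, and the crank on that. Origin on the crank axis at table height; y points along the bed from gearbox to jaw, board and stop; z up. Clockwise cranking drives the jaw along +y, 63 mm a turn (10 mm per radian); 0.5 to 1.3 turns are needed.
- crank_axis (a point): Point on the vertical crank axis 111 mm above the table, level with the handle's hinge pin; axes as the clamp's. The crank runs stiffly: about 10 N of push at the handle all the way (5 to 10 N read just after a stop, drifting slowly round the turn); it stays where it is left, also under load. With the board jammed against the stop the push grows: each 10 N of clamping adds 1.4 N at the handle and comes with about 5 mm of handle travel.
- handle_hinge (a point): Centre of the handle's hinge pin at the outer end of the crank arm, 70 mm from the crank axis, 111 mm above the table. x points outwards along the arm, y along the pin, z up. The arm is a steel bar 13 mm wide, 10 mm thick, its top 97 mm above the table; two cheeks, 18 mm wide overall and up to 117 mm above the table, hold the pin.
- grip (a point): Point on the centre line of the round black handle, 60 mm from the hinge pin. Its sleeve, 18 mm in diameter, reaches from 22 to 88 mm from the pin and spins freely, so it can be held while carried round. Folded, it lies level 5 mm above the arm, pointing from the pin back over the crank axis. x points along the handle from free end to pin, y along the pin.
- handle (a joint): Fold angle of the handle: 0 lying folded on the arm, 1.57 standing straight up, stop at 1.6. The hinge is stiff (0.1 N m, about 2 N at the grip point) and the handle stays where it is left. It counts as out above 1.35 and as folded below 0.12.
- jaw: Jaw with a black rubber pad 120 x 10 x 30 mm that pushes the board's edge; origin in the pad's centre, its front face 5 mm further along the clamp's +y. A good clamping force is about 40 N (5 to 6 N more push at the handle than when running free); under 20 N is loose, over 65 N too tight, over 90 N crushes the board.
- board: Light wooden chopping board lying loose and a little askew on the bed between jaw and stop, space on both sides, 230 x 150 x 20 mm, 0.5 kg; origin at the centre of its underside, x along the 230 mm side, y to the stop. The stop is a bar across the bed, 34 mm high, its face 272 to 302 mm from the crank axis, with a springy rubber face (15 N per mm). Clamped, the board is square within 0.04 rad.
- dish: White round dish standing on the board, 64 mm across and 28 mm high; origin under its centre, z up. It rides along with the board and must stay upright on it.
- sauce: Amber bottle, 52 mm across, 125 mm high, standing; leave it.
- mug: Blue mug, 76 mm across, 90 mm high; leave it.
- jar: Glass jar, 64 mm across, 85 mm high, standing; leave it.
- spoon: Spoon lying on the table; leave it.
- pepper: Wooden pepper pot, 44 mm across, 110 mm high, standing; leave it.
There are look-alikes about, which are no part of the job. Of the things shaped like the dish, the white one is meant.

How it is judged:
By the outcome, as a careful person would: the job done as asked, in the order asked, and still so for the second after the job is handed in, with the robot touching nothing.
It also fails if it takes over 72 s, if anything falls off the work surface, if the arm or the gripper's body presses on something with over 40 N, if the wrist force passes 120 N, or if a joint passes its speed limit or range.

## Working session

There is one attempt and no reset: what is moved stays moved. The work goes in short steps, Python scripts to look and compute and a shell command to move; the robot and the scene stay as the last step left them, time stands still between calls to the robot, and variables do not carry over. Pictures are saved under pics/ and viewed, and the job is handed in when it is done.

```bash
ls -la; mkdir -p pics; python3 - <<'E'
from station import bot
import cv2
o=bot.get_obs(); print({k:(v if not hasattr(v,'tolist') else v.tolist()) for k,v in o.items()})
for c in ["scene","top","wrist"]:
    p,d=bot.read_camera(c); cv2.imwrite(f"pics/{c}0.png",p); print(c,bot.calibration(c))
E
```

```text
total 12
drwxr-xr-x  3 agent agent 4096 Dec  6 18:18 .
drwxr-xr-x 23 root  root  4096 Dec  6 18:17 ..
drwxr-xr-x  2 agent agent 4096 Dec  6 18:18 pics
{'t': 0.0, 'q': [1.0438945647902507, 0.4777925556280168, 0.02232235103620331, 1.556458166117172, -0.011481128789119248, 1.109305800811805, -0.08310222344112454], 'joint_vel': [-0.00011913159512450249, -0.0005566548612549518, -0.0007635514706389596, 0.0006941573885964522, -0.0008151557716971681, 0.0005986398398873547, 0.0006321920105013428], 'joint_torque': [-0.0006315483551588841, -59.646477699279785, 1.6080667823553085, -28.120322227478027, 0.012510998058132827, 0.009236111654900014, -1.1502810650654283e-05], 'eef_pos': [0.2742470899540156, -0.616122154465774, 0.23032761532002333], 'tool_rot': [-0.00043742105486264325, 0.8386609318734236, -0.5446530994842136, -0.0008069908679653797], 'contact_force': [-0.19791657399985488, -0.8407303763821397, 0.2535539079084902], 'torque': [0.042848280327027755, 0.04093472273658869, 0.026687598325135047], 'gripper_width': 0.9966080951475359}
scene {'mtx': array([[390.879498  ,   0.        , 281.08238502],
       [  0.        , 390.879498  , 212.74181804],
       [  0.        ,   0.        ,   1.        ]]), 'rvec': array([ 1.99854422,  0.86198582, -0.48158874]), 'tvec': array([-0.42328568, -0.17112943,  1.27776063])}
top {'mtx': array([[440.70471788,   0.        , 274.82603035],
       [  0.        , 440.70471788, 202.57755101],
       [  0.        ,   0.        ,   1.        ]]), 'rvec': array([ 2.12544346, -2.17565191,  0.12696316]), 'tvec': array([0.00584242, 0.64425408, 1.02106402])}
wrist {'mtx': array([[355.28377326,   0.        , 282.88644649],
       [  0.        , 355.28377326, 211.12651937],
       [  0.        ,   0.        ,   1.        ]]), 'rvec': array([-2.41980379,  1.57043055,  0.23501931]), 'tvec': array([-0.67353172, -0.03709829,  0.37962506])}
```

View pics/scene0.png

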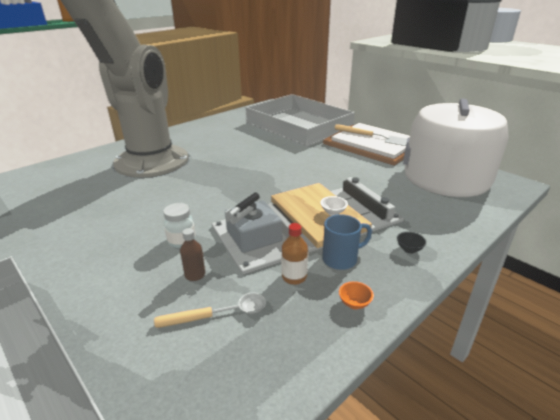

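View pics/top0.png

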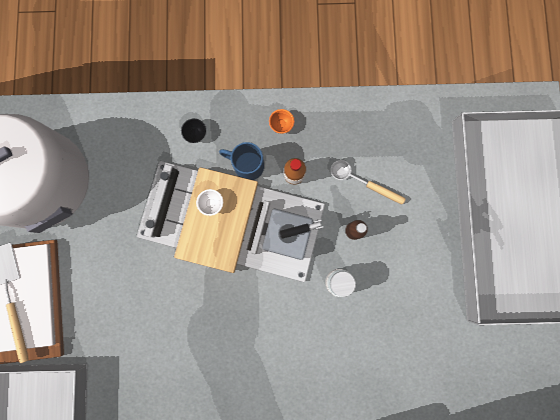

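View pics/wrist0.png

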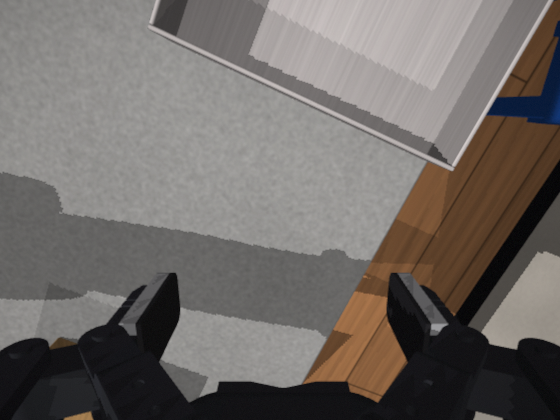

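The top view shows the gearbox at about (290,233) with the folded handle from (281,236) to (312,227) and the hinge at about (318,225). The jaw is at (258,228), the board at (217,220) with the white dish at (210,202), and the stop at (163,200). Bottle, mug, pepper, jar and spoon stand around it.

```bash
cat > h.py <<'E'
import numpy as np, cv2
from station import bot
from scipy.spatial.transform import Rotation as R
np.set_printoptions(precision=4,suppress=True)
def cal(c):
    k=bot.calibration(c); return k["mtx"],R.from_rotvec(np.ravel(k["rvec"])).as_matrix(),np.ravel(k["tvec"])
def unproj(c,uv,z):   # uv Nx2, depth N
    K,Rm,t=cal(c); uv=np.atleast_2d(uv).astype(float); z=np.ravel(z)
    ray=np.c_[(uv[:,0]-K[0,2])/K[0,0],(uv[:,1]-K[1,2])/K[1,1],np.ones(len(uv))]
    return (ray*z[:,None]-t)@Rm
def onplane(c,uv,h):
    K,Rm,t=cal(c); uv=np.atleast_2d(uv).astype(float)
    ray=np.c_[(uv[:,0]-K[0,2])/K[0,0],(uv[:,1]-K[1,2])/K[1,1],np.ones(len(uv))]@Rm
    C=-Rm.T@t; s=(h-C[2])/ray[:,2]; return C+ray*s[:,None]
def proj(c,P):
    K,Rm,t=cal(c); p=(np.atleast_2d(P)@Rm.T+t)@K.T; return p[:,:2]/p[:,2:]
def toolR(o=None):
    o=o or bot.get_obs(); w,x,y,z=o["tool_rot"]; return R.from_quat([x,y,z,w])
E
python3 - <<'E'
from h import *
import pickle
for c in ["top","scene"]:
    p,d=bot.read_camera(c)
    for l in ["clamp","handle","jaw","board","dish","sauce","mug","jar","pepper","spoon"]:
        S=bot.silhouettes(c,l)[:3]
        for s in S:
            if s["p"]<.3: continue
            v,u=np.nonzero(s["mask"]); z=d[v,u]; ok=z>0
            W=unproj(c,np.c_[u,v][ok],z[ok])
            print(c,l,round(s["p"],2),np.round(s["xy"]),len(u),"med",np.median(W,0),"p5",np.percentile(W,5,0),"p95",np.percentile(W,95,0))
            if c=="top" or l=="handle": np.save(f"m_{c}_{l}_{int(100*s['p'])}.npy",W)
    for l in ["crank_axis","handle_hinge","grip"]:
        print(c,l,[(round(s["p"],2),np.round(s["xy"],1)) for s in bot.find_in(c,l)[:3]])
E
```

```text
top handle 0.75 [296. 230.] 243 med [ 0.5722 -0.0532  0.1177] p5 [ 0.5596 -0.098   0.1134] p95 [ 0.5825 -0.0222  0.1206]
top handle 0.74 [356. 230.] 354 med [ 0.5714 -0.1934  0.0744] p5 [ 0.5555 -0.2161  0.0075] p95 [ 0.5909 -0.1797  0.1105]
top jaw 0.86 [258. 227.] 581 med [0.5859 0.0319 0.0449] p5 [0.5342 0.0134 0.0272] p95 [0.6396 0.0521 0.0484]
top board 0.63 [222. 224.] 5514 med [0.5987 0.1302 0.0313] p5 [0.5055 0.0597 0.027 ] p95 [0.712  0.2115 0.0347]
top dish 0.89 [189. 131.] 455 med [0.8379 0.1949 0.0153] p5 [0.8116 0.1677 0.0039] p95 [0.8587 0.2171 0.0287]
top dish 0.86 [211. 200.] 547 med [0.6495 0.1488 0.0471] p5 [0.6233 0.1212 0.0351] p95 [0.6725 0.1729 0.0603]
top dish 0.59 [282. 122.] 499 med [ 0.8567 -0.0291  0.0144] p5 [ 0.8287 -0.0542  0.0023] p95 [ 0.8798 -0.0039  0.0284]
top sauce 0.92 [295. 168.] 455 med [ 0.7107 -0.0555  0.0857] p5 [ 0.695  -0.0774  0.0333] p95 [ 0.7354 -0.0353  0.1252]
top mug 0.92 [245. 155.] 1093 med [0.7579 0.0594 0.0313] p5 [0.7097 0.0233 0.0017] p95 [0.7797 0.105  0.0899]
top mug 0.35 [293. 170.] 441 med [ 0.7102 -0.0551  0.086 ] p5 [ 0.69
[... 1756 characters left out ...]
3 0.0408 0.0583] p5 [0.7136 0.0168 0.0066] p95 [0.7837 0.1099 0.0897]
scene jar 0.94 [176. 222.] 993 med [ 0.4699 -0.1734  0.0621] p5 [ 0.4364 -0.1904  0.0108] p95 [ 0.4814 -0.1391  0.0863]
scene pepper 0.82 [193. 257.] 954 med [ 0.5896 -0.2094  0.0584] p5 [ 0.5734 -0.2234  0.0092] p95 [ 0.5975 -0.1905  0.1095]
scene spoon 0.73 [241. 209.] 525 med [ 0.5801 -0.0738  0.1105] p5 [ 0.5672 -0.1119  0.0904] p95 [ 0.5944 -0.0278  0.1202]
scene spoon 0.59 [208. 312.] 1213 med [ 0.6928 -0.2499  0.0133] p5 [ 0.6534 -0.3216  0.0031] p95 [ 0.7405 -0.1575  0.0205]
scene crank_axis [(0.76, array([259.3, 225.3]))]
scene handle_hinge [(0.67, array([241.6, 207. ]))]
scene grip [(0.76, array([246.4, 200.9]))]
```

```bash
python3 - <<'E'
from h import *
def rect(P,n):
    (c,s,a)=cv2.minAreaRect(P[:,:2].astype(np.float32)); print(n,len(P),np.array(c),np.array(s),a)
for c in ["top","scene"]:
    p,d=bot.read_camera(c)
    v,u=np.nonzero(d>0); W=unproj(c,np.c_[u,v],d[v,u])
    near=(abs(W[:,0]-.6)<.2)&(abs(W[:,1]-.08)<.25)
    box=(abs(W[:,0]-.57)<.08)&(abs(W[:,1]+.05)<.08)
    rect(W[box&(abs(W[:,2]-.072)<.003)],c+" gear")
    A=W[(abs(W[:,0]-.57)<.08)&(W[:,1]>-.12)&(W[:,1]<.05)&(W[:,2]>.085)&(W[:,2]<.13)]
    print(len(A)); 
    H=A[A[:,2]>.105]; rect(H,c+" handle+cheek")
    m=H[:,:2].mean(0); U,S,V=np.linalg.svd(H[:,:2]-m); print(m,V[0],(H[:,:2]-m)@V[0]@np.eye(1) if 0 else "", np.percentile((H[:,:2]-m)@V[0],[0,2,98,100]))
    B=W[(abs(W[:,0]-.6)<.2)&(abs(W[:,1]-.13)<.12)&(abs(W[:,2]-.032)<.003)]; rect(B,c+" board?")
    J=W[(abs(W[:,0]-.585)<.08)&(abs(W[:,1]-.032)<.03)&(W[:,2]>.042)&(W[:,2]<.053)];rect(J,c+" jaw")
p,d=bot.read_camera("top"); cv2.imwrite("pics/t1.png",cv2.resize(p[150:300,130:340],None,fx=3.8,fy=3.8,interpolation=cv2.INTER_CUBIC))
p,d=bot.read_camera("scene"); cv2.imwrite("pics/s1.png",cv2.resize(p[170:300,200:420],None,fx=3.6,fy=3.6,interpolation=cv2.INTER_CUBIC))
E
```

```text
top gear 1260 [ 0.5676 -0.0366] [0.0982 0.0989] 73.51065063476562
332
top handle+cheek 324 [ 0.574  -0.0657] [0.0205 0.0952] 14.478496551513672
[ 0.574  -0.0638] [ 0.2387 -0.9711]  [-0.0458 -0.0442  0.0464  0.0495]
top board? 4498 [0.629 0.131] [0.2983 0.2333] 1.5890511274337769
top jaw 479 [0.5865 0.0333] [0.0524 0.1239] 89.97297668457031
scene gear 655 [ 0.5699 -0.0397] [0.0986 0.1001] 75.74237823486328
513
scene handle+cheek 316 [ 0.5757 -0.0679] [0.0217 0.0969] 15.821046829223633
[ 0.5806 -0.0722] [-0.196   0.9806]  [-0.0432 -0.0419  0.0516  0.0542]
scene board? 2215 [0.6313 0.1293] [0.3001 0.2373] 2.5372560024261475
scene jaw 209 [0.5844 0.0347] [0.0234 0.1163] 71.03141021728516
```

View pics/t1.png

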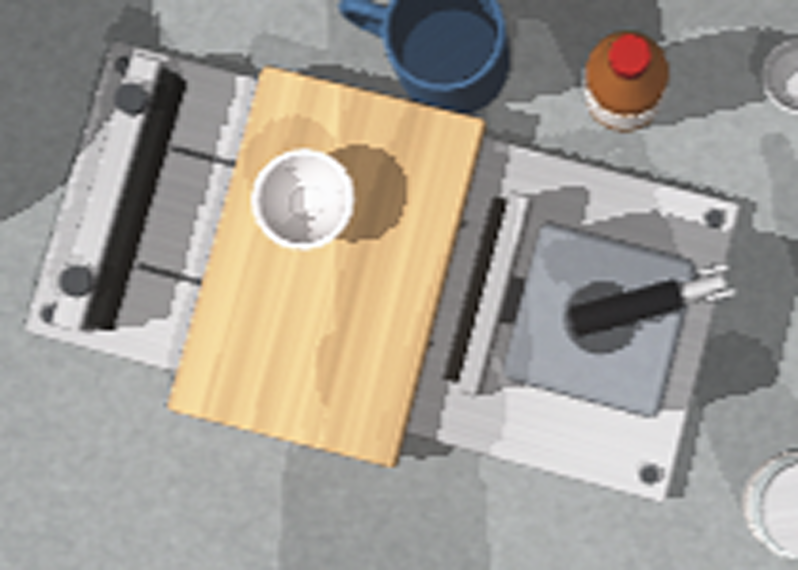

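View pics/s1.png

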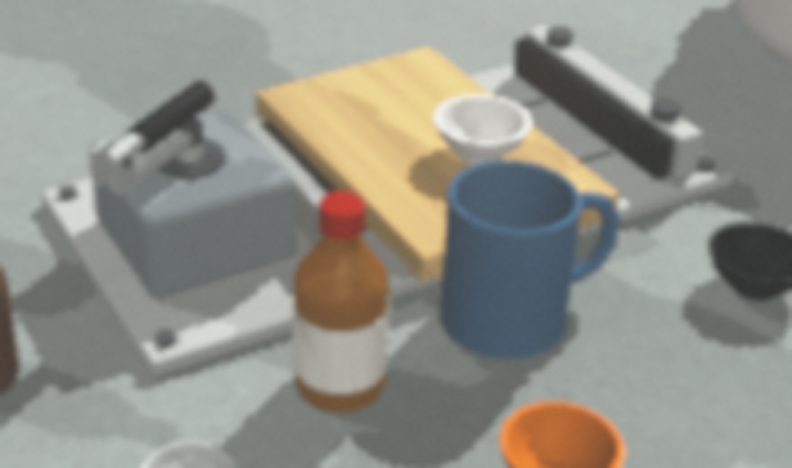

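```bash
cat >> h.py <<'E'
AX=np.array([0.5688,-0.0383]); 
def toolRot(ang_x,tilt=0.):
    # tool x horizontal at ang_x (deg) , z down, then tilt (deg) about tool x
    a=np.deg2rad(ang_x); x=np.array([np.cos(a),np.sin(a),0]); z=np.array([0,0,-1.]); y=np.cross(z,x)
    return R.from_matrix(np.c_[x,y,z])*R.from_rotvec([np.deg2rad(tilt),0,0])
def delta(P,Rt,P0=None,R0=None):
    o=bot.get_obs(); R0=R0 or toolR(o); P0=np.array(o["eef_pos"]) if P0 is None else P0
    return np.r_[R0.inv().apply(np.array(P)-P0)*100,(R0.inv()*Rt).as_rotvec()]
E
python3 - <<'E'
from h import *
print(delta([0.572,-0.055,0.22],toolRot(15)), toolRot(15).apply([0,1,0]))
E
```

```text
[-39.2184 -50.0167   1.1332  -0.      -0.0001  -1.4138] [ 0.2588 -0.9659  0.    ]
```

```bash
python3 -m creep '[[[-13,-16.7,0.4,0,0,-0.47,0.6],[-26,-33.3,0.8,0,0,-0.94,0.6],[-39.2,-50,1.1,0,0,-1.414,0.6],[-39.2,-50,1.1,0,0,-1.414,0.6],[-39.2,-50,1.1,0,0,-1.414,0.6],[-39.2,-50,1.1,0,0,-1.414,0.6],[-39.2,-50,1.1,0,0,-1.414,0.6],[-39.2,-50,1.1,0,0,-1.414,0.6],[-39.2,-50,1.1,0,0,-1.414,0.6],[-39.2,-50,1.1,0,0,-1.414,0.6]]]' 20
```

```text
t: 3.0
eef_pos: [0.5679, -0.063, 0.2208]
tool_rot: [0.0, 0.991, 0.13, 0.0]
contact_force: [1.1, 0.1, -0.2]
gripper_width: 0.598
```

```bash
python3 - <<'E'
from h import *
o=bot.get_obs(); print(o["t"],o["q"],o["eef_pos"])
p,d=bot.read_camera("wrist"); cv2.imwrite("pics/w2.png",p)
print(bot.calibration("wrist"))
v,u=np.nonzero(d>0); W=unproj("wrist",np.c_[u,v],d[v,u])
box=(abs(W[:,0]-.57)<.08)&(abs(W[:,1]+.05)<.09)
H=W[box&(W[:,2]>.105)&(W[:,2]<.125)]
print(len(H), cv2.minAreaRect(H[:,:2].astype(np.float32)), H[:,2].max())
G=W[box&(abs(W[:,2]-.072)<.003)]; print(len(G),cv2.minAreaRect(G[:,:2].astype(np.float32)))
m=H[:,:2].mean(0); U,S,V=np.linalg.svd(H[:,:2]-m); print(m,V[0])
E
```

```text
3.0 [ 0.393   0.3606 -0.4922  1.7936  0.1957  1.0349  0.0885] [ 0.5679 -0.063   0.2208]
{'mtx': array([[355.2838,   0.    , 282.8864],
       [  0.    , 355.2838, 211.1265],
       [  0.    ,   0.    ,   1.    ]]), 'rvec': array([-2.8278, -0.3871, -0.0632]), 'tvec': array([-0.5383, -0.2278,  0.3097])}
2904 ((0.5773301124572754, -0.05471336469054222), (0.02093213051557541, 0.09639845788478851), 15.833109855651855) 0.12254750254532536
10598 ((0.5707244873046875, -0.024806134402751923), (0.09890960901975632, 0.09853112697601318), 74.56552124023438)
[ 0.5768 -0.0498] [ 0.2538 -0.9672]
```

View pics/w2.png

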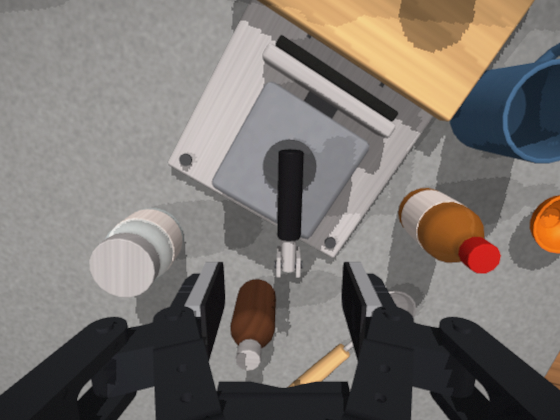

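The wrist picture shows the handle from about (290,150) to (290,240) and the cheeks at (290,262). The arm was still moving when I read the calibration, so I'll measure again now that it has stopped.

```bash
python3 - <<'E'
from h import *
for i in range(2):
    o=bot.get_obs(); 
    K=cal("wrist"); p,d=bot.read_camera("wrist")
    v,u=np.nonzero(d>0); uv=np.c_[u,v]; z=d[v,u]
    Km,Rm,t=K; ray=np.c_[(u-Km[0,2])/Km[0,0],(v-Km[1,2])/Km[1,1],np.ones(len(u))]; W=(ray*z[:,None]-t)@Rm
    box=(abs(W[:,0]-.57)<.08)&(abs(W[:,1]+.05)<.09)
    H=W[box&(W[:,2]>.105)&(W[:,2]<.125)]
    print(o["t"],o["eef_pos"],o["joint_vel"][:3])
    print(len(H), cv2.minAreaRect(H[:,:2].astype(np.float32)), np.percentile(H[:,2],98))
    G=W[box&(abs(W[:,2]-.072)<.003)]; print(len(G),cv2.minAreaRect(G[:,:2].astype(np.float32)))
E
```

```text
3.05 [ 0.5711 -0.0521  0.2213] [ 0.0452 -0.0385 -0.0246]
2821 ((0.5739227533340454, -0.06644496321678162), (0.021139247342944145, 0.09673484414815903), 14.952476501464844) 0.1209694090498754
10463 ((0.5670673847198486, -0.03694607689976692), (0.09824544936418533, 0.09844239801168442), 74.05426025390625)
3.1 [ 0.5696 -0.0554  0.2211] [ 0.07   -0.0229  0.0849]
2841 ((0.5736024975776672, -0.06632950156927109), (0.021115275099873543, 0.09643949568271637), 15.093796730041504) 0.12095327198577824
10612 ((0.567051887512207, -0.036936577409505844), (0.09822201728820801, 0.09822846204042435), 73.97914123535156)
```

```bash
sed -i 's/^AX=.*/AX=np.array([0.5672,-0.037])/' h.py; python3 - <<'E'
from h import *
o=bot.get_obs(); print(o["eef_pos"],o["tool_rot"],o["contact_force"])
print(delta([0.5693,-0.049,0.096],toolRot(15)))
E
```

```text
[ 0.5683 -0.0598  0.2207] [-0.0009  0.9909  0.1342  0.0007] [-0.8301 -1.8351 -0.2307]
[ 0.3667 -0.9893 12.4735 -0.0017 -0.0016  0.0075]
```

```bash
python3 -m creep '[[[-0.1,-0.65,4,0,0,0,0.6],[-0.1,-0.65,8,0,0,0,0.6],[-0.1,-0.65,9,0,0,0,0.6],[-0.1,-0.65,10,0,0,0,0.6],[-0.1,-0.65,10,0,0,0,0.6],[-0.1,-0.65,10,0,0,0,0.6]]]' 20; python3 - <<'E'
from h import *
o=bot.get_obs(); print(o["eef_pos"],toolR(o).as_matrix())
print(delta([0.5693,-0.049,0.096],toolRot(15)))
p,d=bot.read_camera("wrist"); cv2.imwrite("pics/w3.png",p)
E
```

```text
t: 3.9
eef_pos: [0.5652, -0.0586, 0.1217]
tool_rot: [0.0, 0.991, 0.13, 0.001]
contact_force: [0.9, 0.1, -0.3]
gripper_width: 0.6
[ 0.5652 -0.0586  0.1217] [[ 0.9659  0.2587  0.002 ]
 [ 0.2587 -0.9659 -0.0002]
 [ 0.0018  0.0007 -1.    ]]
[ 0.6394 -0.8206  2.5657  0.0007 -0.0018 -0.0001]
```

View pics/w3.png

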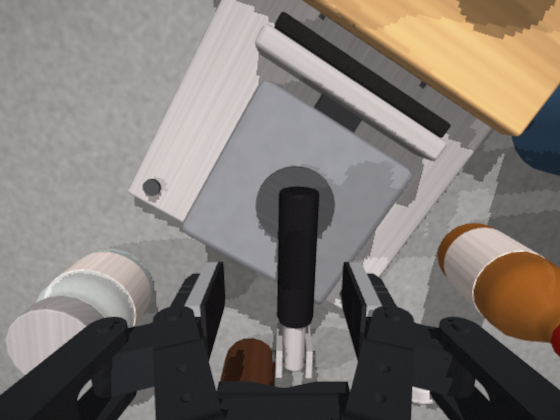

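The handle at column 297 sits about 6 mm to the tool's +x side of the finger centre (283). I'll correct that and go down.

```bash
python3 -m creep '[[[0.35,-0.4,0,0,0,0,0.6],[0.65,-0.8,0.5,0,0,0,0.6],[0.65,-0.8,1.5,0,0,0,0.6],[0.65,-0.8,2.5,0,0,0,0.6],[0.65,-0.8,2.5,0,0,0,0.6],[0.65,-0.8,2.5,0,0,0,0.6]]]' 20; python3 - <<'E'
from h import *
o=bot.get_obs(); print(o["eef_pos"],o["contact_force"])
print(delta([0.5693,-0.049,0.096],toolRot(15)))
p,d=bot.read_camera("wrist"); cv2.imwrite("pics/w4.png",p)
E
```

```text
t: 4.7
eef_pos: [0.5686, -0.0491, 0.0954]
tool_rot: [-0.0, 0.991, 0.131, -0.0]
contact_force: [-0.2, -1.1, 0.5]
gripper_width: 0.604
[ 0.5686 -0.0491  0.0954] [-0.1627 -1.1347  0.5435]
[ 0.0749  0.0091 -0.0631 -0.0001  0.0002  0.    ]
```

View pics/w4.png

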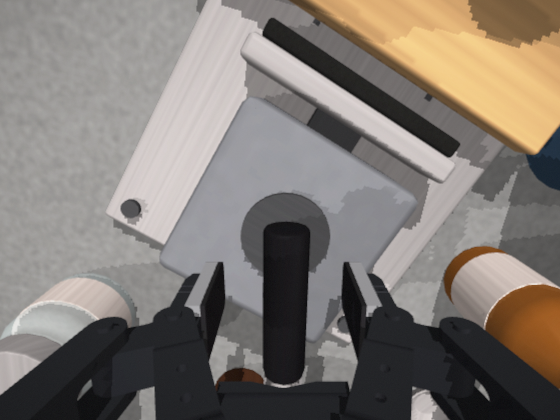

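The handle is centred between the pads (column 286), so I'll close on it.

```bash
python3 -m creep '[[[0.05,0,0,0,0,0,0],[0.05,0,0,0,0,0,0],[0.05,0,0,0,0,0,0],[0.05,0,0,0,0,0,0],[0.05,0,0,0,0,0,0]]]' 25; python3 - <<'E'
from h import *
o=bot.get_obs(); P=o["eef_pos"]; print(P,o["contact_force"])
hinge=np.array([0.5849,-0.1070,0.111]); u=np.array([.2588,-.9659,0])
r=0.060
# target: grip rotates about pin; tool tilt follow fraction f; tool rotation about tool x
R0=toolR(o); g0=R0.apply([0,0,-0.015])+P
print("g",g0, (hinge-g0)@u, g0[2])
for th in np.deg2rad([8,15,25,35,45,55,65,75,85,90]):
    g=hinge-u*r*np.cos(th)+np.array([0,0,r*np.sin(th)])
    for f in [0.5]:
        # tool z from -Z toward inward(-u): rotation about tool x
        tilt=f*th
        Rt=R0*R.from_rotvec([tilt,0,0]); zt=Rt.apply([0,0,1])
        T=g+zt*0.015
        print(round(np.rad2deg(th)),np.round(delta(T,Rt,P,R0),2),zt)
E
```

```text
t: 5.38
eef_pos: [0.5693, -0.0489, 0.0957]
tool_rot: [0.0, 0.991, 0.131, 0.0]
contact_force: [-0.7, -0.1, 2.9]
gripper_width: 0.199
[ 0.5693 -0.0489  0.0957] [-0.6596 -0.1132  2.8724]
g [ 0.5693 -0.0489  0.1107] 0.06011915878935781 0.11074039030743671
8 [ 0.   -0.03 -0.86  0.07  0.    0.  ] [-0.0174  0.0673 -0.9976]
15 [ 0.    0.02 -1.59  0.13  0.   -0.  ] [-0.0332  0.126  -0.9915]
25 [ 0.    0.25 -2.6   0.22  0.    0.  ] [-0.0554  0.209  -0.9763]
35 [ 0.    0.65 -3.54  0.31  0.    0.  ] [-0.0772  0.2904 -0.9538]
45 [ 0.    1.2  -4.38  0.39  0.    0.  ] [-0.0985  0.3696 -0.924 ]
55 [ 0.01  1.88 -5.11  0.48  0.    0.  ] [-0.119   0.446  -0.8871]
65 [ 0.01  2.67 -5.7   0.57  0.   -0.  ] [-0.1385  0.519  -0.8435]
75 [ 0.01  3.55 -6.13  0.65  0.   -0.  ] [-0.1571  0.588  -0.7935]
85 [ 0.01  4.48 -6.4   0.74 -0.   -0.  ] [-0.1744  0.6526 -0.7374]
90 [ 0.01  4.95 -6.46  0.79  0.    0.  ] [-0.1826  0.683  -0.7072]
```

```bash
python3 -m creep '[[[0,0,-0.45,0.035,0,0,0],[0,-0.02,-0.86,0.07,0,0,0],[0,0,-1.2,0.1,0,0,0],[0,0.02,-1.6,0.13,0,0,0],[0,0.02,-1.6,0.13,0,0,0]]]' 25
```

```text
t: 6.0
eef_pos: [0.5691, -0.0492, 0.1115]
tool_rot: [-0.065, 0.989, 0.13, -0.009]
contact_force: [1.6, 0.3, -3.1]
gripper_width: 0.206
```

```bash
python3 - <<'E'
from h import *
o=bot.get_obs(); print(o["t"],o["eef_pos"],o["contact_force"],toolR(o).apply([0,0,1]))
p,d=bot.read_camera("scene"); cv2.imwrite("pics/s5.png",cv2.resize(p[120:300,150:420],None,fx=2.9,fy=2.9,interpolation=cv2.INTER_CUBIC))
E
```

```text
6.0 [ 0.5691 -0.0492  0.1115] [ 1.6232  0.3009 -3.1029] [-0.0339  0.1261 -0.9914]
```

View pics/s5.png

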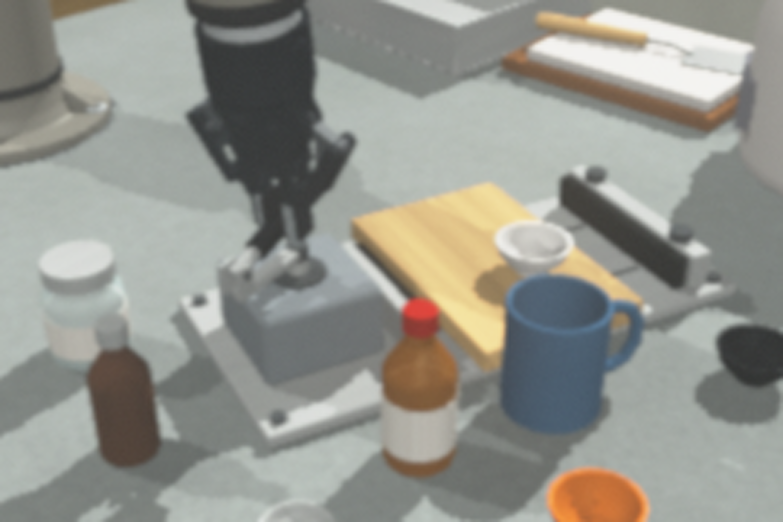

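The handle is lifting off the arm in the fingers. Next I'll follow the rest of the arc.

```bash
cat >> h.py <<'E'
HINGE=np.array([0.5849,-0.1070,0.111]); U=np.array([.2588,-.9659,0])
def arc(ths,f,P0,R0,base=None,r=0.060,off=0.015):
    base=base or toolRot(15)
    for d in ths:
        th=np.deg2rad(d); g=HINGE-U*r*np.cos(th)+np.array([0,0,r*np.sin(th)])
        Rt=base*R.from_rotvec([f*th,0,0]); T=g+Rt.apply([0,0,off]); print(d,np.round(delta(T,Rt,P0,R0),2))
E
python3 - <<'E'
from h import *
o=bot.get_obs(); arc([20,26,32,38,44,50,56,62,68,74,80,86,90],.5,o["eef_pos"],toolR(o))
E
```

```text
20 [ 0.03  0.02 -0.53  0.04 -0.   -0.  ]
26 [ 0.03  0.11 -1.14  0.1  -0.   -0.  ]
32 [ 0.03  0.26 -1.73  0.15 -0.   -0.  ]
38 [ 0.03  0.48 -2.3   0.2  -0.   -0.  ]
44 [ 0.03  0.75 -2.84  0.25 -0.   -0.  ]
50 [ 0.03  1.07 -3.35  0.31 -0.   -0.  ]
56 [ 0.03  1.44 -3.81  0.36 -0.   -0.  ]
62 [ 0.03  1.86 -4.23  0.41 -0.   -0.  ]
68 [ 0.03  2.32 -4.6   0.46 -0.   -0.  ]
74 [ 0.03  2.82 -4.92  0.52 -0.   -0.  ]
80 [ 0.03  3.34 -5.18  0.57 -0.   -0.  ]
86 [ 0.03  3.88 -5.38  0.62 -0.   -0.  ]
90 [ 0.03  4.25 -5.48  0.66 -0.   -0.  ]
```

```bash
python3 -m creep '[[[0,0.02,-0.5,0.04,0,0,0],[0,0.1,-1.1,0.1,0,0,0],[0,0.25,-1.7,0.15,0,0,0],[0,0.5,-2.3,0.2,0,0,0],[0,0.75,-2.85,0.25,0,0,0],[0,1.05,-3.35,0.31,0,0,0],[0,1.45,-3.8,0.36,0,0,0],[0,1.45,-3.8,0.36,0,0,0]]]' 25; python3 - <<'E'
from h import *
o=bot.get_obs(); arc([56,62,68,74,80,86,90],.5,o["eef_pos"],toolR(o)); print(o["contact_force"],o["torque"])
E
```

```text
t: 7.05
eef_pos: [0.5739, -0.068, 0.1472]
tool_rot: [-0.241, 0.962, 0.126, -0.032]
contact_force: [-0.2, 2.0, -1.3]
gripper_width: 0.199
56 [ 0.06 -0.02 -0.02 -0.    0.   -0.  ]
62 [ 0.06  0.22 -0.56  0.05  0.   -0.  ]
68 [ 0.06  0.52 -1.07  0.1   0.   -0.  ]
74 [ 0.06  0.87 -1.54  0.15  0.   -0.  ]
80 [ 0.06  1.27 -1.97  0.21  0.   -0.  ]
86 [ 0.06  1.7  -2.35  0.26  0.   -0.  ]
90 [ 0.06  2.01 -2.57  0.29  0.   -0.  ]
[-0.1784  1.9714 -1.2726] [-0.1973 -0.0207 -0.0829]
```

```bash
python3 -m creep '[[[0.05,0.22,-0.56,0.05,0,0,0],[0.05,0.52,-1.07,0.1,0,0,0],[0.05,0.87,-1.54,0.15,0,0,0],[0.05,1.27,-1.97,0.21,0,0,0],[0.05,1.7,-2.35,0.26,0,0,0],[0.05,2.0,-2.55,0.29,0,0,0],[0.05,2.0,-2.55,0.29,0,0,0]]]' 25; python3 - <<'E'
from h import *
o=bot.get_obs(); arc([90],.5,o["eef_pos"],toolR(o)); print(o["contact_force"],o["torque"],o["q"])
p,d=bot.read_camera("scene"); cv2.imwrite("pics/s6.png",cv2.resize(p[120:300,150:420],None,fx=2.9,fy=2.9,interpolation=cv2.INTER_CUBIC))
E
```

```text
t: 7.92
eef_pos: [0.5809, -0.0955, 0.1599]
tool_rot: [-0.378, 0.917, 0.121, -0.052]
contact_force: [-3.0, 3.0, -2.5]
gripper_width: 0.199
90 [ 0.09  0.08 -0.15  0.    0.    0.  ]
[-2.9696  3.0391 -2.4999] [-0.3604  0.2268  0.2696] [ 0.8077  0.8153 -0.6865  1.5281 -0.2091  1.3255  0.5523]
```

View pics/s6.png

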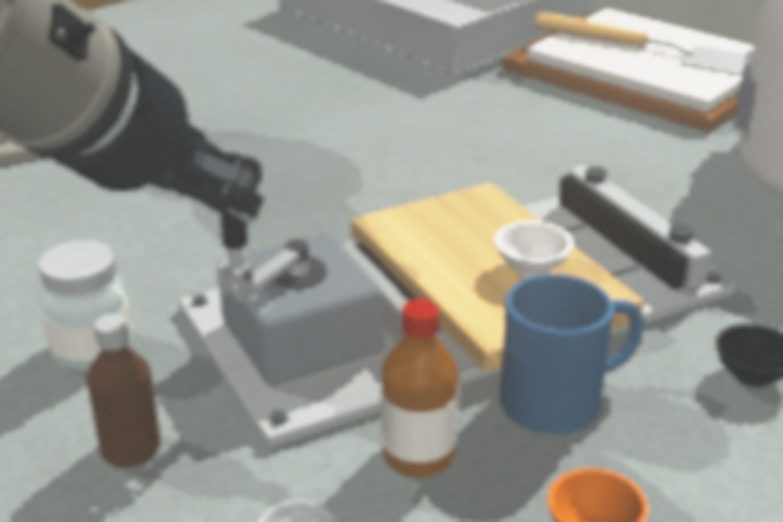

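The handle stands upright in the fingers and the crank arm hasn't moved. I'll turn the tool back to vertical about the grip point.

```bash
python3 - <<'E'
from h import *
o=bot.get_obs(); 
for f in [.5,.4,.3,.2,.1,0]: arc([90],f,o["eef_pos"],toolR(o))
E
```

```text
90 [ 0.09  0.08 -0.14  0.    0.    0.  ]
90 [ 0.09  0.31 -0.16 -0.15  0.    0.  ]
90 [ 0.09  0.54 -0.22 -0.31  0.    0.  ]
90 [ 0.09  0.76 -0.3  -0.47  0.    0.  ]
90 [ 0.09  0.96 -0.43 -0.62  0.    0.  ]
90 [ 0.09  1.14 -0.58 -0.78  0.    0.  ]
```

```bash
python3 -m creep '[[[0.05,0.31,-0.16,-0.15,0,0,0],[0.05,0.54,-0.22,-0.31,0,0,0],[0.05,0.76,-0.3,-0.47,0,0,0],[0.05,0.96,-0.43,-0.62,0,0,0],[0.05,1.14,-0.55,-0.78,0,0,0],[0.05,1.14,-0.55,-0.78,0,0,0],[0.05,1.14,-0.55,-0.78,0,0,0]]]' 25; python3 - <<'E'
from h import *
o=bot.get_obs(); arc([90],0,o["eef_pos"],toolR(o)); print(o["contact_force"],o["torque"],o["q"])
c="scene"
p,d=bot.read_camera("scene"); cv2.imwrite("pics/s7.png",cv2.resize(p[120:300,150:420],None,fx=2.9,fy=2.9,interpolation=cv2.INTER_CUBIC))
E
```

```text
t: 8.85
eef_pos: [0.584, -0.1052, 0.157]
tool_rot: [-0.001, 0.991, 0.132, -0.002]
contact_force: [-9.2, 6.3, 6.9]
gripper_width: 0.2
90 [ 0.04  0.19  0.1  -0.    0.    0.  ]
[-9.2344  6.2983  6.9106] [ 1.6103  2.063  -0.0316] [ 0.4424  0.4701 -0.4824  1.7975  0.261   0.9413  0.113 ]
```

View pics/s7.png

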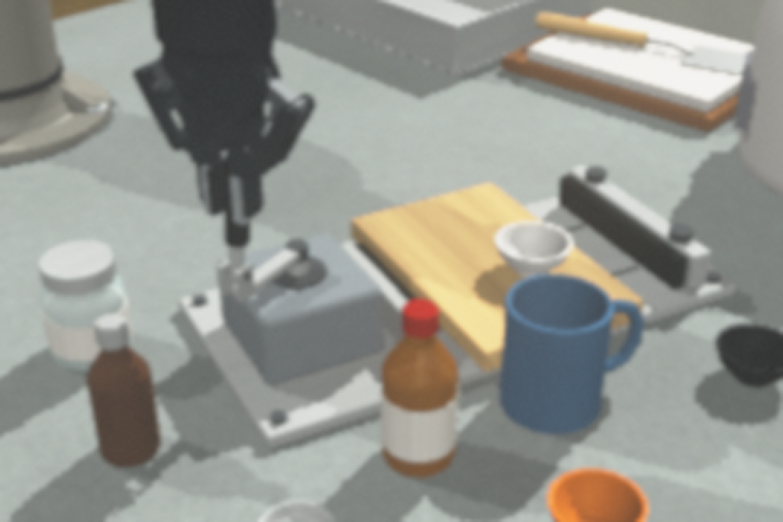

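The handle is still upright and the tool is vertical. TCP minus axis gives r = 70.2 mm and a crank angle of about 1°, so I'll start cranking clockwise.

```bash
python3 -m creep '[[[-0.61,-0.03,0,0,0,0,0],[-1.22,-0.11,0,0,0,0,0],[-2.39,-0.42,0,0,0,0,0],[-3.5,-0.94,0,0,0,0,0],[-4.5,-1.64,0,0,0,0,0],[-4.95,-2.05,0,0,0,0,0],[-4.95,-2.05,0,0,0,0,0],[-4.95,-2.05,0,0,0,0,0]]]' 50; cat >> h.py <<'E'
def crank():
    o=bot.get_obs(); Rt=toolR(o); v=np.array(o["eef_pos"])[:2]-AX; a=np.arctan2(v[1],v[0]); al=(-75-np.rad2deg(a))%360
    F=np.array(o["contact_force"]); t=np.array([np.sin(a),-np.cos(a)])  # cw tangent
    print("t",o["t"],"alpha",al,"r",np.linalg.norm(v),"push",-F[:2]@t,"radial",-F[:2]@[np.cos(a),np.sin(a)],"z",o["eef_pos"][2],F[2],"zt",Rt.apply([0,0,1]),"xang",np.rad2deg(np.arctan2(*Rt.apply([1,0,0])[[1,0]])))
    return al
E
python3 - <<'E'
from h import *
crank()
p,d=bot.read_camera("top"); cv2.imwrite("pics/t8.png",cv2.resize(p[150:300,130:340],None,fx=3.8,fy=3.8,interpolation=cv2.INTER_CUBIC))
crank()
E
```

```text
t: 9.9
eef_pos: [0.5351, -0.1033, 0.1577]
tool_rot: [0.001, 0.992, 0.129, 0.002]
contact_force: [5.4, -4.3, -1.3]
gripper_width: 0.194
t 9.9 alpha 40.867501117060726 r 0.07367844323544324 push 6.753365464461473 radial -1.491022303056853 z 0.1576834056728069 -1.265421439353963 zt [ 0.0049 -0.0019 -1.    ] xang 14.846195822668424
t 9.95 alpha 40.872582446452455 r 0.07369519313617501 push 6.623176532537017 radial -2.223471701518644 z 0.15766394154922794 -1.2984791491612027 zt [ 0.0048 -0.0019 -1.    ] xang 14.84029150032187
```

View pics/t8.png

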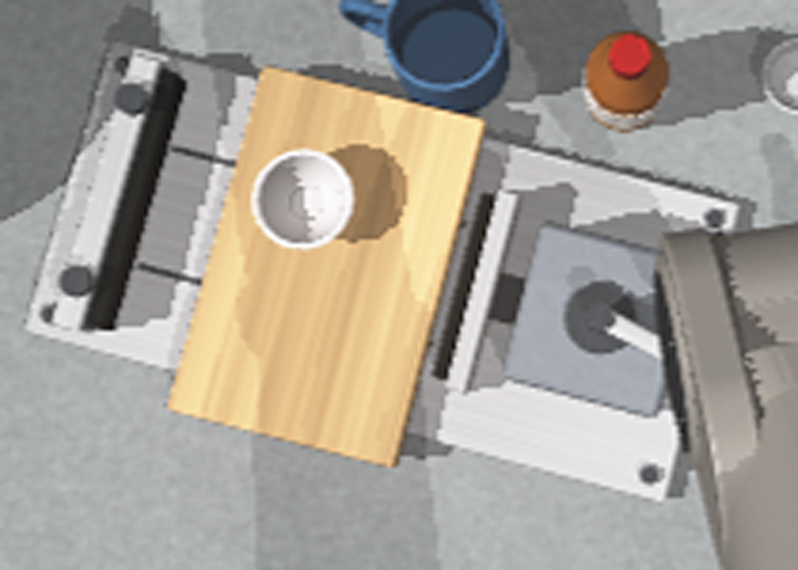

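The arm has turned about 41° and the jaw has advanced towards the board. I'll estimate how much travel is left.

```bash
python3 - <<'E'
from h import *
yc=np.array([.2756,.9613]); f=lambda pts,h:(onplane("top",np.array(pts)/3.8+[130,150],h)[:,:2]-AX)@yc*1000
print("stop",f([[185,80],[112,328]],.034),f([[185,80],[112,328]],.046))
print("jaw",f([[487,195],[434,378]],.048))
print("board stopside",f([[262,68],[170,410]],.032),"jawside",f([[484,120],[396,466]],.032))
E
```

```text
stop [296.5515 296.544 ] [293.2194 293.212 ]
jaw [87.0917 89.3373]
board stopside [250.93   246.7745] jawside [102.8562  99.3524]
```

```bash
python3 - <<'E'
import numpy as np
a0=45
for s in (45,125,205):
    print(s)
    for a in range(s+10,s+90,10):
        f=lambda a:7*np.array([-np.sin(np.deg2rad(a)),np.cos(np.deg2rad(a))])
        print(a,np.round(f(a)-f(s),2))
E
```

```text
45
55 [-0.78 -0.93]
65 [-1.39 -1.99]
75 [-1.81 -3.14]
85 [-2.02 -4.34]
95 [-2.02 -5.56]
105 [-1.81 -6.76]
115 [-1.39 -7.91]
125 [-0.78 -8.96]
125
135 [ 0.78 -0.93]
145 [ 1.72 -1.72]
155 [ 2.78 -2.33]
165 [ 3.92 -2.75]
175 [ 5.12 -2.96]
185 [ 6.34 -2.96]
195 [ 7.55 -2.75]
205 [ 8.69 -2.33]
205
215 [1.06 0.61]
225 [1.99 1.39]
235 [2.78 2.33]
245 [3.39 3.39]
255 [3.8  4.53]
265 [4.02 5.73]
275 [4.02 6.95]
285 [3.8  8.16]
```

```bash
python3 -m creep '[[[-0.78,-0.93,0,0,0,0,0],[-1.39,-1.99,0,0,0,0,0],[-1.81,-3.14,0,0,0,0,0],[-2.02,-4.34,0,0,0,0,0],[-2.02,-4.95,0,0,0,0,0],[-2.02,-4.95,0,0,0,0,0],[-2.02,-4.95,0,0,0,0,0]]]' 50; python3 -c "
from h import *
crank()"
```

```text
t: 10.82
eef_pos: [0.5011, -0.0613, 0.1574]
tool_rot: [0.002, 0.992, 0.129, 0.0]
contact_force: [-1.4, -6.4, 4.8]
gripper_width: 0.195
t 10.825 alpha 84.84459729270813 r 0.07043987225786033 push 5.523597537624711 radial -3.5247608712483562 z 0.15743426213652167 4.811059570797922 zt [ 0.0013 -0.0029 -1.    ] xang 14.82158186639817
```

```bash
python3 -m creep '[[[0.11,-1.22,0,0,0,0,0],[0.42,-2.39,0,0,0,0,0],[0.94,-3.5,0,0,0,0,0],[1.64,-4.5,0,0,0,0,0],[2.5,-5.36,0,0,0,0,0],[3.5,-6.06,0,0,0,0,0],[4.6,-6.58,0,0,0,0,0],[4.6,-6.58,0,0,0,0,0],[4.6,-6.58,0,0,0,0,0]]]' 50; python3 -c "
from h import *
crank()"
```

```text
t: 11.95
eef_pos: [0.5296, 0.0144, 0.1574]
tool_rot: [0.001, 0.992, 0.129, 0.001]
contact_force: [1.0, -6.2, 1.5]
gripper_width: 0.194
t 11.95 alpha 158.86722492547563 r 0.06368866738247739 push 2.833300024815424 radial 5.580268331945201 z 0.15742479976767085 1.5072714346430431 zt [ 0.0033 -0.0025 -1.    ] xang 14.85066765018601
```

```bash
python3 - <<'E'
from h import *
from scipy.optimize import least_squares
P=np.array([[0.584,-.1052],[0.5351,-.1033],[0.5011,-.0613],[0.5296,.0144]])
s=least_squares(lambda c:np.hypot(*(P-c[:2]).T)-c[2],[.567,-.037,.07]); print(s.x,s.fun)
s=least_squares(lambda c:np.hypot(*(P-c[:2]).T)-.07,[.567,-.037]); print(s.x,s.fun)
K=cal("wrist"); p,d=bot.read_camera("wrist"); cv2.imwrite("pics/w9.png",p)
p,d=bot.read_camera("top"); cv2.imwrite("pics/t9.png",cv2.resize(p[150:300,130:340],None,fx=3.8,fy=3.8,interpolation=cv2.INTER_CUBIC))
p,d=bot.read_camera("scene"); cv2.imwrite("pics/s9.png",cv2.resize(p[120:300,150:420],None,fx=2.9,fy=2.9,interpolation=cv2.INTER_CUBIC))
crank()
E
```

```text
[ 0.5639 -0.0426  0.0663] [-0.0005  0.001  -0.0007  0.0002]
[ 0.5683 -0.0405] [-0.0034  0.001   0.0004 -0.0028]
t 12.1 alpha 158.8594487658914 r 0.06368126187596419 push 3.159196458660739 radial 3.9716937951644153 z 0.15742991560205144 1.3324842399664674 zt [ 0.0034 -0.0024 -1.    ] xang 14.845721431452656
```

View pics/t9.png

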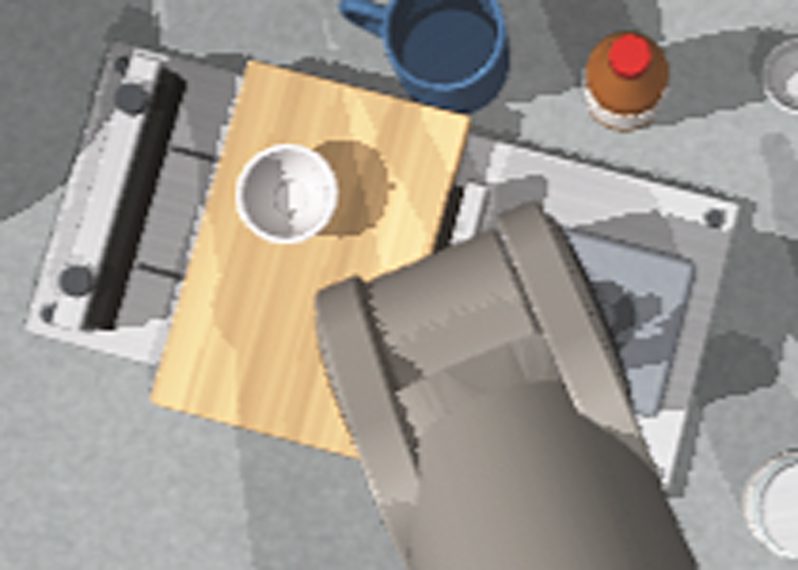

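View pics/s9.png

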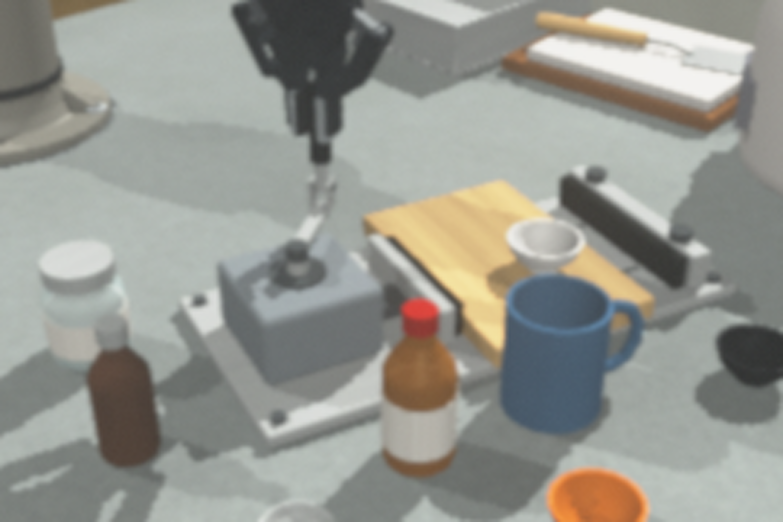

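View pics/w9.png

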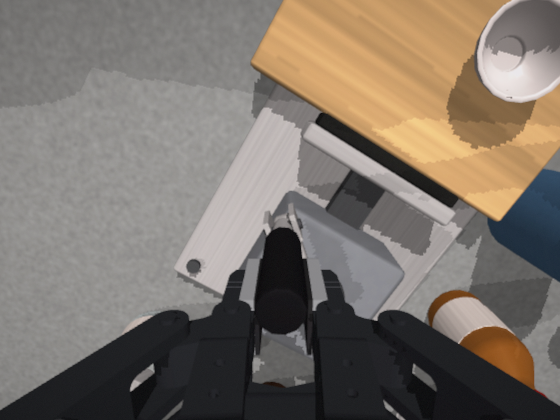

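```bash
python3 - <<'E'
from h import *
H=onplane("wrist",[[282,215]],.115)[0]; print("cheek wrist",H,(H[:2]-AX), np.hypot(*(H[:2]-AX)))
q=np.array([[322,187],[298,250]])/2.9+[150,120]; print(onplane("scene",q,.115))
p,d=bot.read_camera("wrist"); 
v,u=np.nonzero(d>0); K=cal("wrist"); W=unproj("wrist",np.c_[u,v],d[v,u])
m=(np.hypot(W[:,0]-.535,W[:,1]-.02)<.05)
for lo,hi in [(.1,.105),(.105,.11),(.11,.119),(.12,.13),(.13,.14),(.14,.15)]:
    k=m&(W[:,2]>lo)&(W[:,2]<hi); print(lo,k.sum(),W[k].mean(0) if k.any() else "")
E
```

```text
cheek wrist [0.5263 0.0305 0.115 ] [-0.0409  0.0675] 0.07897830988995304
[[ 0.5385  0.0139  0.115 ]
 [ 0.5986 -0.0604  0.115 ]]
0.1 41 [0.5253 0.0258 0.1025]
0.105 80 [0.5265 0.0262 0.1079]
0.11 414 [0.5291 0.0254 0.1155]
0.12 38 [0.5274 0.0267 0.1223]
0.13 102 [0.5266 0.0292 0.1376]
0.14 243 [0.5267 0.0294 0.1451]
```

The board is now being pushed by the jaw. The handle leans inward by about 6–8 mm at the grip, because the commanded circle is off-centre. I'll ease it outward with a lighter grip.

```bash
python3 -m creep '[[[-0.1,-0.35,0,0,0,0,0],[-0.2,-0.7,0,0,0,0,0],[-0.2,-0.7,0,0,0,0,0],[-0.2,-0.7,0,0,0,0,0]]]' 25; python3 -c "
from h import *
crank()"
```

```text
t: 12.65
eef_pos: [0.5289, 0.0154, 0.1576]
tool_rot: [0.004, 0.992, 0.127, 0.004]
contact_force: [10.8, -17.3, -6.2]
gripper_width: 0.195
t 12.65 alpha 158.8173723917758 r 0.06488106269674679 push 1.541172146777206 radial 20.319897456929912 z 0.1575640432885781 -6.247899943292867 zt [ 0.0087 -0.0073 -0.9999] xang 14.5983866848757
```

Pushing 20 N outward moved nothing, so the handle is at its stop and my axis estimate was biased. A refit from the track gives about (0.5645,-0.0418), so I'll use that and remove the radial load.

```bash
sed -i 's/^AX=.*/AX=np.array([0.5645,-0.0418])/' h.py; cat >> h.py <<'E'
K_ARM=2500.
def plan(alphas,r=.067):
    o=bot.get_obs(); Rt=toolR(o); P=np.array(o["eef_pos"]); F=np.array(o["contact_force"])
    C=P.copy(); C[:2]-=F[:2]/K_ARM      # commanded estimate
    print("cmd est offset (tool cm)",Rt.inv().apply(C-P)*100)
    for a in alphas:
        w=np.deg2rad(-75-a); T=np.r_[AX+r*np.array([np.cos(w),np.sin(w)]),C[2]]
        print(a,np.round(Rt.inv().apply(T-C)*100,2)[:2])
E
python3 - <<'E'
from h import *
crank(); plan([163,170,180,190,200,210,220,230,240,245])
E
```

```text
t 12.65 alpha 163.08608634369835 r 0.0673481857804883 push 0.02440134481597734 radial 20.378244498006193 z 0.1575640432885781 -6.247899943292867 zt [ 0.0087 -0.0073 -0.9999] xang 14.5983866848757
cmd est offset (tool cm) [-0.2417 -0.7784 -0.0088]
163 [0.24 0.81]
170 [1.04 0.62]
180 [2.2  0.51]
190 [3.36 0.6 ]
200 [4.49 0.9 ]
210 [5.56 1.38]
220 [6.52 2.05]
230 [7.35 2.86]
240 [8.02 3.82]
245 [8.3  4.33]
```

```bash
python3 -m creep '[[[0.24,0.8,0,0,0,0,0],[1.04,0.62,0,0,0,0,0],[2.2,0.51,0,0,0,0,0],[3.36,0.6,0,0,0,0,0],[4.49,0.9,0,0,0,0,0],[5.56,1.38,0,0,0,0,0],[6.52,2.05,0,0,0,0,0],[7.35,2.86,0,0,0,0,0],[7.35,2.86,0,0,0,0,0],[7.35,2.86,0,0,0,0,0]]]' 40; python3 -c "
from h import *
crank(); plan([230,240,250,260,270,280,290,300,310])"
```

```text
t: 13.9
eef_pos: [0.6025, 0.0167, 0.1574]
tool_rot: [-0.001, 0.991, 0.131, 0.0]
contact_force: [-2.6, 3.4, 4.9]
gripper_width: 0.197
t 13.9 alpha 228.04402602396505 r 0.06976151791771613 push 3.987809350746232 radial -1.4117156535661886 z 0.15739100987373328 4.87524901509599 zt [ 0.0001  0.0022 -1.    ] xang 15.051588868208475
cmd est offset (tool cm) [ 0.0645  0.1564 -0.0003]
230 [-0.12  0.2 ]
240 [0.55 1.16]
250 [1.04 2.22]
260 [1.34 3.35]
270 [1.44 4.51]
280 [1.34 5.67]
290 [1.04 6.8 ]
300 [0.54 7.86]
310 [-0.13  8.81]
```

```bash
python3 -m creep '[[[0.6,1.2,0,0,0,0,0],[1.1,2.25,0,0,0,0,0],[1.4,3.38,0,0,0,0,0],[1.5,4.5,0,0,0,0,0],[1.4,5.7,0,0,0,0,0],[1.4,5.7,0,0,0,0,0],[1.4,5.7,0,0,0,0,0]]]' 40; python3 - <<'E'
from h import *
crank(); plan([280,285,290,300,310,320,330,340,350])
p,d=bot.read_camera("top"); cv2.imwrite("pics/t10.png",cv2.resize(p[150:300,130:340],None,fx=3.8,fy=3.8,interpolation=cv2.INTER_CUBIC))
E
```

```text
t: 14.78
eef_pos: [0.6359, -0.0316, 0.1576]
tool_rot: [-0.003, 0.991, 0.132, 0.006]
contact_force: [12.0, 8.0, -9.1]
gripper_width: 0.194
t 14.775 alpha 276.83013579972464 r 0.07210938395812731 push 6.226880025565505 radial -12.981253724272698 z 0.15760957297099218 -9.122703385237438 zt [ 0.0114  0.0076 -0.9999] xang 15.162337577022422
cmd est offset (tool cm) [-0.5457  0.184  -0.0079]
280 [-0.02  0.12]
285 [-0.14  0.69]
290 [-0.32  1.25]
300 [-0.82  2.3 ]
310 [-1.49  3.26]
320 [-2.32  4.08]
330 [-3.28  4.75]
340 [-4.34  5.24]
350 [-5.47  5.54]
```

View pics/t10.png

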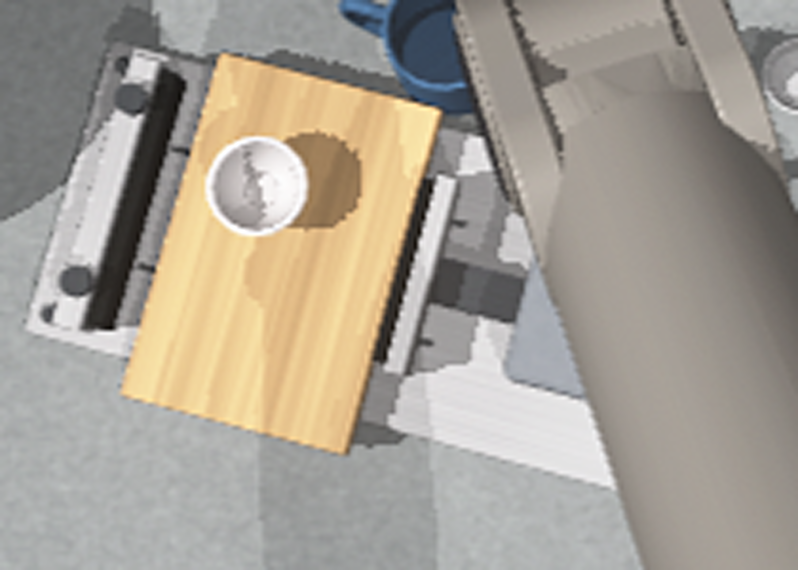

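```bash
python3 - <<'E'
from h import *
from scipy.optimize import least_squares
P=np.array([[0.584,-.1052],[0.5351,-.1033],[0.5011,-.0613],[0.5289,.0154],[.6025,.0167],[.6359,-.0316]])
s=least_squares(lambda c:np.hypot(*(P-c[:2]).T)-c[2],[.567,-.037,.07]); print(s.x,s.fun)
yc=np.array([.2756,.9613]); f=lambda pts,h:(onplane("top",np.array(pts)/3.8+[130,150],h)[:,:2]-[.5665,-.0435])@yc*1000
print("stop",f([[185,80],[112,328]],.034),f([[185,80],[112,328]],.046))
print("jaw",f([[433,180],[381,360]],.048))
print("board stopside",f([[219,54],[121,394]],.032),"jawside",f([[442,108],[348,454]],.032))
crank()
E
```

```text
[ 0.5667 -0.0411  0.0684] [-0.002   0.0014  0.0002 -0.0005 -0.0005  0.0014]
stop [302.9929 302.9854] [299.6607 299.6534]
jaw [129.0297 130.6911]
board stopside [286.9661 286.0955] jawside [137.5559 136.9808]
t 14.825 alpha 276.837015327291 r 0.07211826066200033 push 8.748075451958343 radial -13.41561694875071 z 0.15760690076135708 -10.11273321376665 zt [ 0.0114  0.0076 -0.9999] xang 15.16095289018652
```

```bash
sed -i 's/^AX=.*/AX=np.array([0.5667,-0.0411])/; s/r=.067)/r=.0684)/' h.py; python3 - <<'E'
from h import *
crank(); plan([280,285,290,295,300,305,310,315,320,325,330])
E
```

```text
t 14.825 alpha 277.1491893880313 r 0.06984219472032398 push 8.821039766015968 radial -13.367754473924498 z 0.15760690076135708 -10.11273321376665 zt [ 0.0114  0.0076 -0.9999] xang 15.16095289018652
cmd est offset (tool cm) [-0.5752  0.2819 -0.0087]
280 [0.38 0.04]
285 [0.25 0.62]
290 [0.07 1.19]
295 [-0.16  1.74]
300 [-0.44  2.27]
305 [-0.76  2.77]
310 [-1.12  3.24]
315 [-1.53  3.68]
320 [-1.97  4.08]
325 [-2.44  4.44]
330 [-2.95  4.76]
```

```bash
python3 -m creep '[[[0.38,0.1,0,0,0,0,0],[0.25,0.62,0,0,0,0,0],[0.07,1.19,0,0,0,0,0],[-0.16,1.74,0,0,0,0,0],[-0.44,2.27,0,0,0,0,0],[-0.76,2.77,0,0,0,0,0],[-1.12,3.24,0,0,0,0,0],[-1.53,3.68,0,0,0,0,0],[-1.53,3.68,0,0,0,0,0],[-1.53,3.68,0,0,0,0,0]]]' 40; python3 - <<'E'
from h import *
crank(); plan([315,320,325,330,335,340,345,350,355,360])
E
```

```text
t: 16.08
eef_pos: [0.6311, -0.0744, 0.1577]
tool_rot: [-0.001, 0.991, 0.131, 0.006]
contact_force: [13.1, 2.5, -11.3]
gripper_width: 0.196
t 16.075 alpha 312.33927138168303 r 0.07249540100473728 push 8.263332745300984 radial -10.475923172557867 z 0.15765383497210314 -11.330104962004745 zt [ 0.0123  0.0034 -0.9999] xang 15.052612138471579
cmd est offset (tool cm) [-0.5323 -0.0384 -0.0068]
315 [ 0.01 -0.01]
320 [-0.43  0.39]
325 [-0.9   0.76]
330 [-1.41  1.08]
335 [-1.94  1.35]
340 [-2.49  1.58]
345 [-3.06  1.76]
350 [-3.64  1.89]
355 [-4.23  1.97]
360 [-4.83  1.99]
```

I want clean force readings before the jam, so I'll open, see how the handle sits, and re-grip it centred.

```bash
python3 -m creep '[[[0,0,0,0,0,0,0.5],[0,0,0,0,0,0,0.5],[0,0,0,0,0,0,0.5],[0,0,0,0,0,0,0.5]]]' 40; python3 - <<'E'
from h import *
crank(); o=bot.get_obs(); print(o["eef_pos"],o["contact_force"],o["joint_vel"])
K=cal("wrist"); p,d=bot.read_camera("wrist"); cv2.imwrite("pics/w11.png",p)
p,ds=bot.read_camera("scene"); cv2.imwrite("pics/s11.png",cv2.resize(p[120:300,150:420],None,fx=2.9,fy=2.9,interpolation=cv2.INTER_CUBIC))
Km,Rm,t=K
v,u=np.nonzero(d>0); z=d[v,u]; ray=np.c_[(u-Km[0,2])/Km[0,0],(v-Km[1,2])/Km[1,1],np.ones(len(u))]; W=(ray*z[:,None]-t)@Rm
P=np.array(o["eef_pos"])
m=(np.hypot(*(W[:,:2]-P[:2]).T)<.03)
Rt=toolR(o)
for lo,hi in [(.1,.105),(.105,.11),(.11,.119),(.12,.13),(.13,.14),(.14,.15),(.15,.16),(.16,.17),(.17,.18),(.18,.19),(.19,.2),(.2,.21)]:
    k=m&(W[:,2]>lo)&(W[:,2]<hi)
    if k.any():
        L=Rt.inv().apply(W[k]-P)*1000; L=L[abs(L[:,0])<16]
        if len(L): print(lo,len(L),L.mean(0),L.min(0),L.max(0))
E
```

```text
t: 16.58
eef_pos: [0.6254, -0.0761, 0.1564]
tool_rot: [0.0, 0.991, 0.131, -0.0]
contact_force: [-0.5, -0.3, -0.5]
gripper_width: 0.497
t 16.575 alpha 315.8173200893116 r 0.06835167969257179 push -0.5128130870981722 radial 0.23840972887525283 z 0.15635673364647745 -0.4568252824872405 zt [ 0.     -0.0002 -1.    ] xang 15.000569419167958
[ 0.6254 -0.0761  0.1564] [-0.4675 -0.3183 -0.4568] [-0.0026  0.0001  0.0009  0.0009  0.0001 -0.0007 -0.0021]
0.1 58 [  4.6002 -13.4146  53.8921] [ -3.4537 -20.5809  51.3621] [12.872  -6.0132 56.3552]
0.105 70 [  4.6124 -13.0104  48.5549] [ -3.3331 -20.939   46.3874] [15.8424 -5.8837 51.3303]
0.11 346 [  8.4115 -14.276   40.7833] [ -3.2379 -20.8122  37.3749] [15.996  -5.1933 46.0677]
0.12 38 [  7.8884 -13.9277  34.2257] [  3.9228 -14.6922  31.2604] [ 12.4366 -12.128   36.1575]
0.13 110 [  7.1239 -16.422   18.8003] [ -0.655  -18.4536  16.4151] [ 15.9613 -12.016   22.3031]
0.14 232 [  7.4518 -16.6833  11.1372] [ -0.9821 -18.7604   6.3627] [ 15.995  -11.6373  16.298 ]
0.15 300 [  7.1083 -16.874    1.2177] [ -0.9299 -19.1606  -3.5872] [ 15.9705 -11.5629   6.341 ]
0.16 357 [  6.8685 -16.9939  -8.8741] [ -1.4723 -19.1597 -13.6261] [ 15.9124 -11.1961  -3.6474]
0.17 443 [  6.7143 -17.2536 -18.8535] [ -1.6694 -19.418  -23.6428] [ 15.7117 -11.683  -13.6575]
0.18 543 [  6.5023 -17.4999 -28.8621] [ -1.8764 -19.9375 -33.6379] [ 15.4278 -11.7612 -23.6463]
0.19 2398 [  6.1983 -12.9143 -41.5088] [ -2.2654 -19.8745 -43.6427] [ 15.2869  -1.4962 -33.6534]
0.2 140 [  7.3801 -10.336  -43.8796] [ -0.554  -17.8307 -44.7246] [ 13.096   -3.9762 -43.6479]
```

View pics/w11.png

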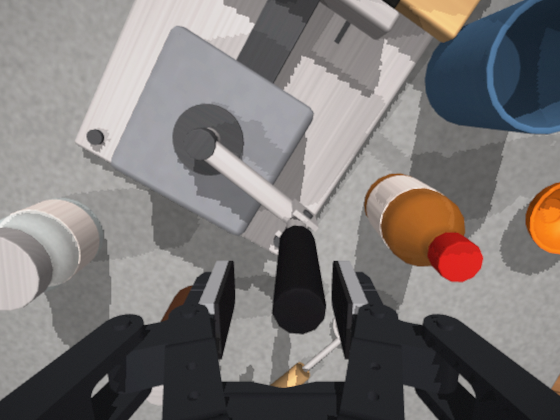

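View pics/s11.png

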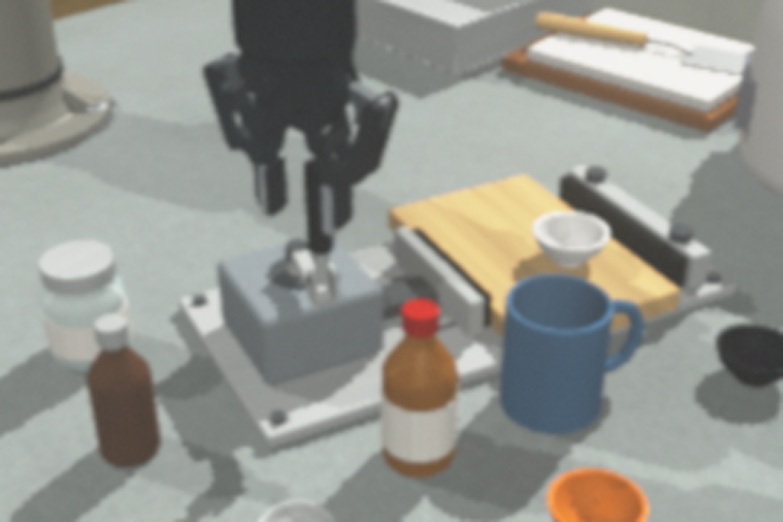

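The handle is upright, but it had slid to (+7,−10) mm in tool x,y, near the pads' edge, which spoiled my axis fit. Its centre is at (0.6296,−0.0646), which agrees with the first vision axis. I'll re-centre and re-grip.

```bash
python3 -m creep '[[[0.35,-0.5,0,0,0,0,0.5],[0.7,-1.0,0,0,0,0,0.5],[0.7,-1.0,0,0,0,0,0.5],[0.7,-1.0,0,0,0,0,0.3],[0.7,-1.0,0,0,0,0,0],[0.7,-1.0,0,0,0,0,0],[0.7,-1.0,0,0,0,0,0]]]' 70; sed -i 's/^AX=.*/AX=np.array([0.567,-0.0375])/; s/r=.0684)/r=.069)/' h.py; python3 - <<'E'
from h import *
o=bot.get_obs(); print(o["eef_pos"],o["contact_force"])
crank(); plan([310,315,320,325,330,335,340])
E
```

```text
t: 17.55
eef_pos: [0.6296, -0.0647, 0.1564]
tool_rot: [0.0, 0.991, 0.13, 0.0]
contact_force: [-1.3, -0.3, 2.2]
gripper_width: 0.192
[ 0.6296 -0.0647  0.1564] [-1.3291 -0.2639  2.2007]
t 17.55 alpha 308.507979213131 r 0.06829506510422852 push -0.7721195511962032 radial 1.1134940158572921 z 0.15638634173686347 2.2007251481331296 zt [ 0.     -0.0002 -1.    ] xang 14.991369905611537
cmd est offset (tool cm) [ 0.0541  0.0036 -0.    ]
310 [-0.11  0.18]
315 [-0.52  0.62]
320 [-0.96  1.03]
325 [-1.44  1.4 ]
330 [-1.95  1.72]
335 [-2.48  2.  ]
340 [-3.04  2.23]
```

```bash
python3 -m creep '[[[-0.3,0.4,0,0,0,0,0],[-0.6,0.7,0,0,0,0,0],[-0.96,1.03,0,0,0,0,0],[-1.2,1.22,0,0,0,0,0],[-1.44,1.4,0,0,0,0,0],[-1.44,1.4,0,0,0,0,0],[-1.44,1.4,0,0,0,0,0]]]' 70; python3 - <<'E'
from h import *
crank(); plan([325,330,335,340,345,350,355,360])
p,ds=bot.read_camera("top"); cv2.imwrite("pics/t12.png",cv2.resize(p[150:300,130:340],None,fx=3.8,fy=3.8,interpolation=cv2.INTER_CUBIC))
crank()
E
```

```text
t: 18.42
eef_pos: [0.6216, -0.0782, 0.1565]
tool_rot: [-0.002, 0.991, 0.132, 0.003]
contact_force: [6.9, 7.9, -4.4]
gripper_width: 0.2
t 18.425 alpha 321.6605396234246 r 0.06808785393752788 push 10.41843622505217 radial -0.8085030536397109 z 0.15653005695298755 -4.4317868739132065 zt [ 0.005   0.0045 -1.    ] xang 15.168904609469694
cmd est offset (tool cm) [-0.3476  0.2321 -0.0028]
325 [0.08 0.08]
330 [-0.43  0.4 ]
335 [-0.96  0.68]
340 [-1.52  0.91]
345 [-2.09  1.09]
350 [-2.68  1.21]
355 [-3.28  1.29]
360 [-3.88  1.31]
t 18.475 alpha 321.647854378509 r 0.06810500650119292 push 9.551780043769273 radial -0.8024245594289158 z 0.1565623236724707 -3.970369831900726 zt [ 0.0051  0.0045 -1.    ] xang 15.167350316551339
```

View pics/t12.png

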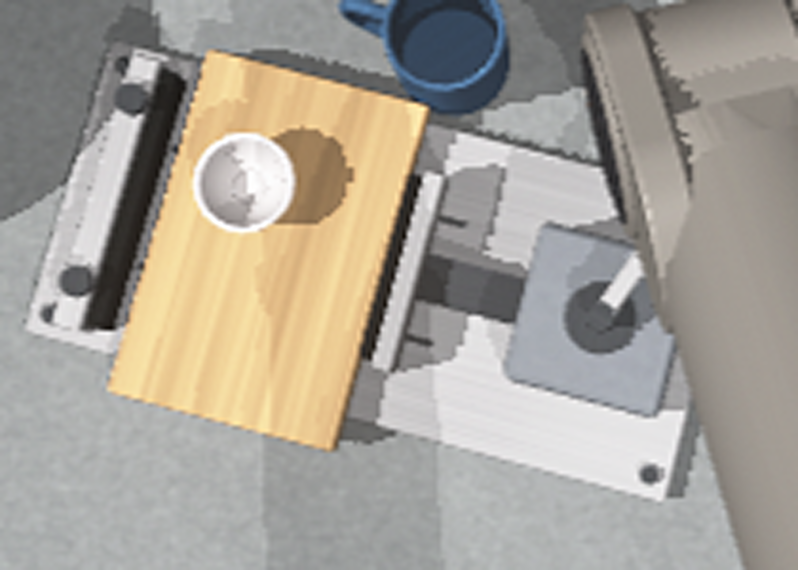

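The clean free-running push is about 9.5–10 N at α = 322. The board's leading edge is about 8 mm from the stop face and almost parallel to it. I'll go on in smaller steps.

```bash
python3 -m creep '[[[-0.43,0.4,0,0,0,0,0],[-0.7,0.55,0,0,0,0,0],[-0.96,0.68,0,0,0,0,0],[-1.24,0.8,0,0,0,0,0],[-1.52,0.91,0,0,0,0,0],[-1.8,1.0,0,0,0,0,0],[-2.09,1.09,0,0,0,0,0],[-2.09,1.09,0,0,0,0,0],[-2.09,1.09,0,0,0,0,0]]]' 70; python3 - <<'E'
from h import *
crank(); plan([345,350,355,360,365,370,375])
p,ds=bot.read_camera("top"); cv2.imwrite("pics/t13.png",cv2.resize(p[150:300,130:340],None,fx=3.8,fy=3.8,interpolation=cv2.INTER_CUBIC))
crank()
E
```

```text
t: 19.6
eef_pos: [0.6043, -0.0945, 0.1565]
tool_rot: [-0.002, 0.991, 0.132, 0.003]
contact_force: [7.4, 5.6, -4.5]
gripper_width: 0.191
t 19.6 alpha 341.77689388120655 r 0.06816472088739559 push 9.196884510331033 radial 0.6162088225146682 z 0.15652884721904808 -4.523400667974848 zt [ 0.0051  0.004  -1.    ] xang 15.155321469276691
cmd est offset (tool cm) [-0.3421  0.1375 -0.0024]
345 [-0.    0.05]
350 [-0.59  0.18]
355 [-1.19  0.26]
360 [-1.79  0.28]
365 [-2.39  0.25]
370 [-2.99  0.17]
375 [-3.58  0.04]
t 19.65 alpha 341.780627643975 r 0.0681680265318925 push 8.925818888771424 radial 0.6098243991583624 z 0.15652752041253257 -4.175092018096182 zt [ 0.0051  0.004  -1.    ] xang 15.153990415078932
```

View pics/t13.png

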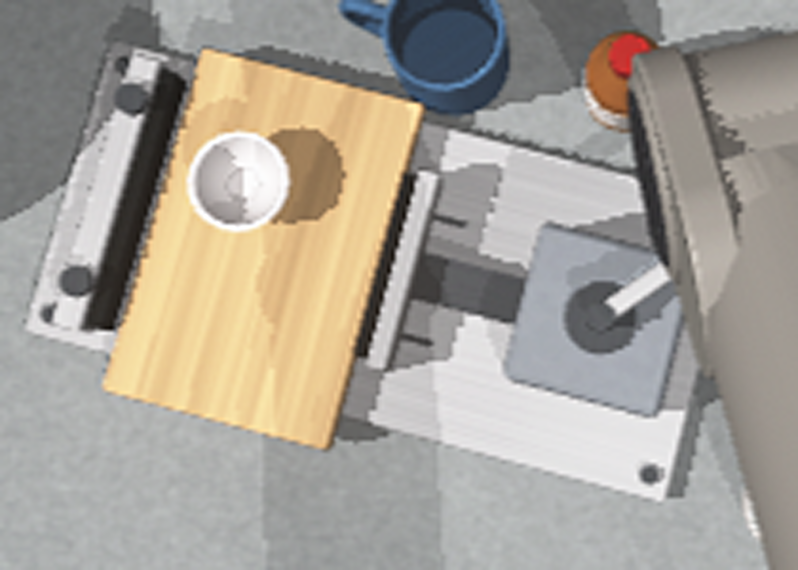

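The gap has shrunk to roughly 7 zoomed pixels and the push is still at its free level (9.2 N).

```bash
python3 -m creep '[[[-0.3,0.12,0,0,0,0,0],[-0.59,0.18,0,0,0,0,0],[-0.89,0.22,0,0,0,0,0],[-1.19,0.24,0,0,0,0,0],[-1.19,0.24,0,0,0,0,0],[-1.19,0.24,0,0,0,0,0]]]' 70; python3 - <<'E'
from h import *
crank(); plan([355,360,365,370,375,380])
E
```

```text
t: 20.4
eef_pos: [0.5936, -0.1003, 0.1565]
tool_rot: [-0.001, 0.991, 0.132, 0.003]
contact_force: [7.6, 5.5, -4.9]
gripper_width: 0.191
t 20.4 alpha 352.0140949153382 r 0.06820801739195616 push 9.196865645187188 radial 2.0951312477563286 z 0.15652994282483143 -4.857566241118925 zt [ 0.0054  0.0036 -1.    ] xang 15.143475989886307
cmd est offset (tool cm) [-0.353   0.1332 -0.0024]
355 [ 0.01 -0.01]
360 [-0.59  0.01]
365 [-1.2  -0.02]
370 [-1.79 -0.1 ]
375 [-2.38 -0.23]
380 [-2.95 -0.41]
```

```bash
python3 -m creep '[[[-0.3,0,0,0,0,0,0],[-0.6,0,0,0,0,0,0],[-0.6,0,0,0,0,0,0],[-0.6,0,0,0,0,0,0]]]' 70; python3 - <<'E'
from h import *
crank(); plan([360,365,370,375,380])
p,ds=bot.read_camera("top"); cv2.imwrite("pics/t14.png",cv2.resize(p[150:300,130:340],None,fx=3.8,fy=3.8,interpolation=cv2.INTER_CUBIC))
E
```

```text
t: 20.9
eef_pos: [0.5879, -0.1024, 0.1565]
tool_rot: [-0.001, 0.991, 0.132, 0.003]
contact_force: [8.4, 4.5, -5.7]
gripper_width: 0.191
t 20.9 alpha 357.13320331194075 r 0.0682230176013085 push 9.3659529283262 radial 1.6976807843375823 z 0.1565072436152477 -5.655759542414741 zt [ 0.0056  0.0029 -1.    ] xang 15.120189392069172
cmd est offset (tool cm) [-0.3709  0.0858 -0.0024]
360 [ 0.03 -0.  ]
365 [-0.57 -0.03]
370 [-1.17 -0.11]
375 [-1.76 -0.24]
380 [-2.33 -0.42]
```

View pics/t14.png

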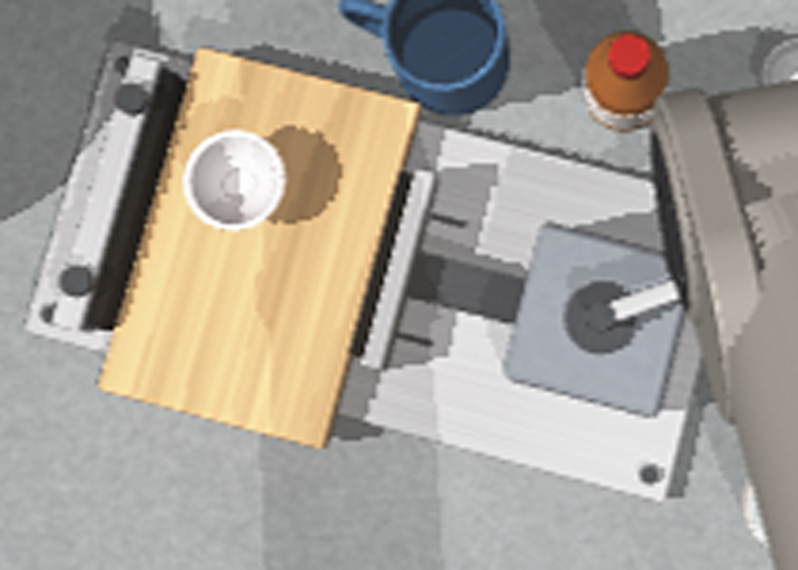

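The board edge almost touches the stop, and the push is still free (9.4 N).

```bash
python3 -m creep '[[[-0.3,-0.01,0,0,0,0,0],[-0.6,-0.03,0,0,0,0,0],[-0.6,-0.03,0,0,0,0,0],[-0.6,-0.03,0,0,0,0,0]]]' 70; python3 - <<'E'
from h import *
crank(); plan([365,370,375,380])
E
```

```text
t: 21.45
eef_pos: [0.5821, -0.1041, 0.1565]
tool_rot: [-0.001, 0.991, 0.131, 0.003]
contact_force: [8.7, 3.7, -5.3]
gripper_width: 0.192
t 21.45 alpha 2.184087487530732 r 0.0682612217096887 push 9.356877774684808 radial 1.7037112118573219 z 0.15652399153039975 -5.31359415385168 zt [ 0.0058  0.0025 -1.    ] xang 15.10945378221464
cmd est offset (tool cm) [-0.3767  0.0531 -0.0024]
365 [ 0.04 -0.  ]
370 [-0.56 -0.08]
375 [-1.15 -0.21]
380 [-1.72 -0.39]
```

```bash
python3 -m creep '[[[-0.3,-0.04,0,0,0,0,0],[-0.6,-0.08,0,0,0,0,0],[-0.6,-0.08,0,0,0,0,0],[-0.6,-0.08,0,0,0,0,0]]]' 70; python3 - <<'E'
from h import *
crank(); plan([370,375,380])
E
```

```text
t: 21.95
eef_pos: [0.5762, -0.1052, 0.1565]
tool_rot: [-0.001, 0.991, 0.131, 0.003]
contact_force: [8.3, 1.9, -5.7]
gripper_width: 0.195
t 21.95 alpha 7.281017026619153 r 0.06833253809672477 push 8.484709976178683 radial 0.730589114487528 z 0.15654226315386494 -5.737123104806357 zt [ 0.0059  0.0021 -1.    ] xang 15.093210400255527
cmd est offset (tool cm) [-0.3403 -0.0146 -0.0021]
370 [0.01 0.03]
375 [-0.58 -0.1 ]
380 [-1.15 -0.28]
```

```bash
python3 -m creep '[[[-0.3,-0.05,0,0,0,0,0],[-0.6,-0.11,0,0,0,0,0],[-0.6,-0.11,0,0,0,0,0],[-0.6,-0.11,0,0,0,0,0]]]' 70; python3 - <<'E'
from h import *
crank(); plan([375,380,385])
p,ds=bot.read_camera("top"); cv2.imwrite("pics/t15.png",cv2.resize(p[150:300,130:340],None,fx=3.8,fy=3.8,interpolation=cv2.INTER_CUBIC)); crank()
E
```

```text
t: 22.45
eef_pos: [0.5701, -0.1059, 0.1565]
tool_rot: [-0.001, 0.991, 0.131, 0.003]
contact_force: [8.2, 2.3, -5.8]
gripper_width: 0.195
t 22.45 alpha 12.407945438300189 r 0.06845253537998436 push 8.310150894272713 radial 1.8827802995521967 z 0.15650779280141408 -5.774199738264114 zt [ 0.0058  0.0019 -1.    ] xang 15.09027450963687
cmd est offset (tool cm) [-0.3408  0.0016 -0.0021]
375 [ 0.03 -0.02]
380 [-0.55 -0.2 ]
385 [-1.1  -0.44]
t 22.5 alpha 12.371274377105323 r 0.06849707638543308 push 8.906970381063166 radial 2.477749723352474 z 0.15653949616170812 -5.843124515712402 zt [ 0.0059  0.0019 -1.    ] xang 15.084891035445548
```

View pics/t15.png

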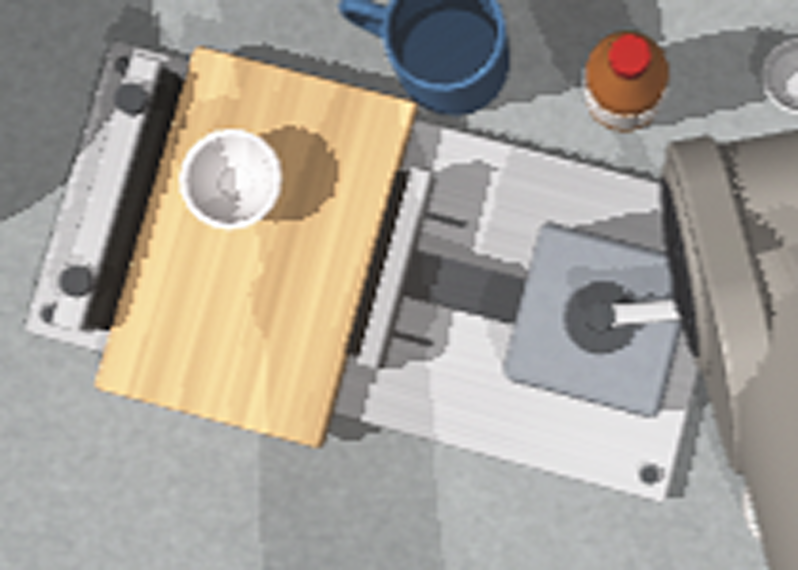

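```bash
python3 -m creep '[[[-0.3,-0.09,0,0,0,0,0],[-0.58,-0.19,0,0,0,0,0],[-0.58,-0.19,0,0,0,0,0],[-0.58,-0.19,0,0,0,0,0]]]' 70; python3 - <<'E'
from h import *
crank(); plan([380,385,390])
E
```

```text
t: 23.0
eef_pos: [0.564, -0.106, 0.1565]
tool_rot: [-0.0, 0.991, 0.131, 0.003]
contact_force: [9.6, 2.4, -5.6]
gripper_width: 0.194
t 23.0 alpha 17.478947956000823 r 0.0685588247351972 push 9.467895072544804 radial 2.792419551580477 z 0.15653365033776506 -5.582995092486272 zt [ 0.006   0.0014 -1.    ] xang 15.06869171243964
cmd est offset (tool cm) [-0.3948 -0.0077 -0.0024]
380 [ 0.09 -0.05]
385 [-0.46 -0.28]
390 [-1.   -0.56]
```

```bash
python3 -m creep '[[[-0.28,-0.12,0,0,0,0,0],[-0.55,-0.24,0,0,0,0,0],[-0.55,-0.24,0,0,0,0,0],[-0.55,-0.24,0,0,0,0,0]]]' 70; python3 - <<'E'
from h import *
crank(); plan([385,390,395])
E
```

```text
t: 23.5
eef_pos: [0.5581, -0.1056, 0.1565]
tool_rot: [-0.0, 0.991, 0.131, 0.003]
contact_force: [9.2, 0.7, -6.2]
gripper_width: 0.192
t 23.5 alpha 22.449524548251773 r 0.06865391894508435 push 9.032727671105368 radial 1.905465850114977 z 0.15654241990417864 -6.171920153319352 zt [ 0.0059  0.0009 -1.    ] xang 15.047420084262026
cmd est offset (tool cm) [-0.363  -0.0678 -0.0022]
385 [ 0.07 -0.02]
390 [-0.47 -0.3 ]
395 [-0.97 -0.63]
```

```bash
python3 -m creep '[[[-0.27,-0.13,0,0,0,0,0],[-0.53,-0.27,0,0,0,0,0],[-0.53,-0.27,0,0,0,0,0],[-0.53,-0.27,0,0,0,0,0]]]' 70; python3 - <<'E'
from h import *
crank(); plan([390,395,400])
p,ds=bot.read_camera("scene"); cv2.imwrite("pics/s16.png",cv2.resize(p[150:270,260:420],None,fx=4.8,fy=4.8,interpolation=cv2.INTER_CUBIC)); crank()
p,ds=bot.read_camera("top"); cv2.imwrite("pics/t16.png",cv2.resize(p[150:300,130:340],None,fx=3.8,fy=3.8,interpolation=cv2.INTER_CUBIC)); crank()
E
```

```text
t: 24.0
eef_pos: [0.5527, -0.1048, 0.1565]
tool_rot: [0.0, 0.991, 0.131, 0.003]
contact_force: [10.6, -0.8, -7.6]
gripper_width: 0.196
t 24.0 alpha 27.02115457176592 r 0.06877278840370027 push 10.516371583786281 radial 1.3992632314546631 z 0.1565205289415203 -7.603993360035085 zt [ 0.0068  0.0006 -1.    ] xang 15.030239227798864
cmd est offset (tool cm) [-0.4001 -0.1415 -0.0028]
390 [ 0.07 -0.01]
395 [-0.43 -0.33]
400 [-0.91 -0.7 ]
t 24.05 alpha 27.01388453649976 r 0.06877810957824661 push 10.481020442916938 radial 1.410109042528239 z 0.15656020728032255 -8.289247974975856 zt [ 0.0068  0.0006 -1.    ] xang 15.03101211012156
t 24.1 alpha 27.03374766622865 r 0.06878093266141323 push 9.6492986637988 radial 1.9814494802713067 z 0.1565459105526335 -7.785022836176775 zt [ 0.0067  0.0006 -1.    ] xang 15.029735041926315
```

View pics/s16.png

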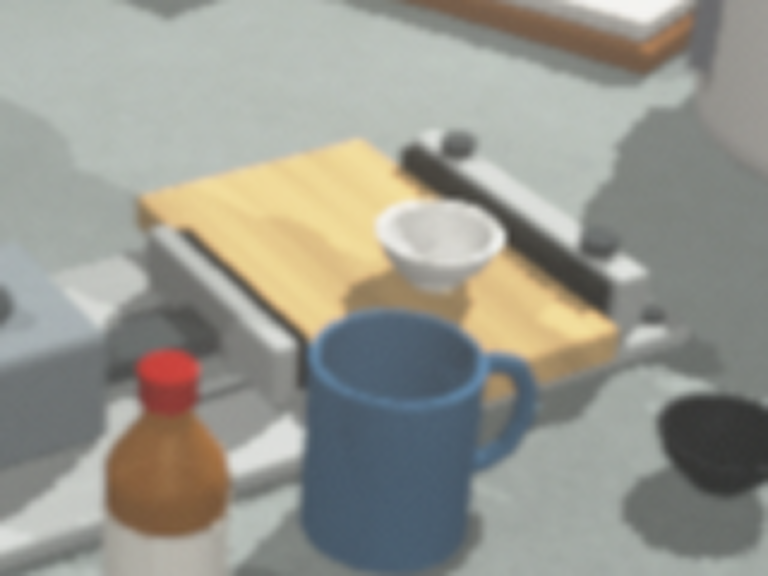

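View pics/t16.png

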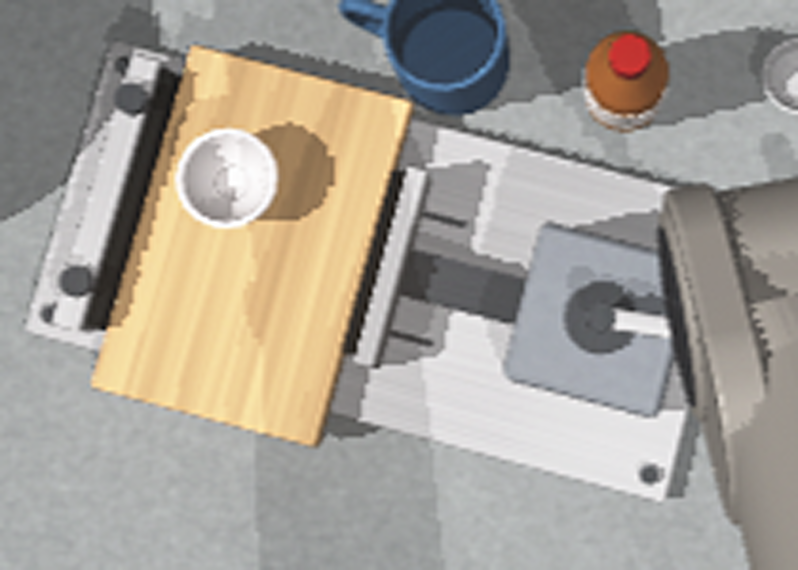

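The board edge now meets the stop's rubber and the push is rising (about 10.2 N). I'll continue carefully.

```bash
python3 -m creep '[[[-0.25,-0.15,0,0,0,0,0],[-0.5,-0.31,0,0,0,0,0],[-0.5,-0.31,0,0,0,0,0],[-0.5,-0.31,0,0,0,0,0]]]' 70; python3 - <<'E'
from h import *
crank(); plan([395,400,405])
p,ds=bot.read_camera("top");crank();p,ds=bot.read_camera("top");crank()
E
```

```text
t: 24.6
eef_pos: [0.5474, -0.1035, 0.1566]
tool_rot: [0.0, 0.991, 0.131, 0.004]
contact_force: [11.4, -1.1, -9.4]
gripper_width: 0.195
t 24.6 alpha 31.51076520872816 r 0.06888946916255283 push 11.238971839892862 radial 2.23521865693804 z 0.15656358430237527 -9.38978721016655 zt [ 0.0076  0.0002 -1.    ] xang 15.011310927934366
cmd est offset (tool cm) [-0.43   -0.1588 -0.0035]
395 [ 0.07 -0.06]
400 [-0.4  -0.43]
405 [-0.85 -0.84]
t 24.65 alpha 31.50821999678294 r 0.06888426753943702 push 11.594021102916027 radial 1.96312818348386 z 0.15654175073473206 -10.127767134192062 zt [ 0.0076  0.0002 -1.    ] xang 15.014659608098409
t 24.7 alpha 31.491608716565224 r 0.06888324087323654 push 11.506833562794217 radial 1.97330189206342 z 0.15657157094683477 -9.772564456693821 zt [ 0.0076  0.0002 -1.    ] xang 15.010576375133624
```

The push is 11.5 N, about 2.4 N over the free level and growing at the expected slope. The onset works out at α ≈ 24°, so 40 N should come at about 41°.

```bash
python3 -m creep '[[[-0.25,-0.17,0,0,0,0,0],[-0.5,-0.36,0,0,0,0,0],[-0.5,-0.36,0,0,0,0,0],[-0.5,-0.36,0,0,0,0,0]]]' 70; python3 - <<'E'
from h import *
crank(); plan([400,405,410])
p,ds=bot.read_camera("top");crank();p,ds=bot.read_camera("top");crank()
E
```

```text
t: 25.2
eef_pos: [0.542, -0.1019, 0.1566]
tool_rot: [0.001, 0.991, 0.13, 0.004]
contact_force: [13.5, -3.7, -10.7]
gripper_width: 0.196
t 25.2 alpha 36.199700685496026 r 0.06905853907382499 push 13.961575792320565 radial 1.4628358266058858 z 0.15656946922321147 -10.726315572393801 zt [ 0.0084 -0.0002 -1.    ] xang 14.987290939771354
cmd est offset (tool cm) [-0.4853 -0.2825 -0.0046]
400 [ 0.13 -0.  ]
405 [-0.32 -0.41]
410 [-0.72 -0.85]
t 25.25 alpha 36.18514732848658 r 0.06906522664016816 push 13.567147255357282 radial 2.452814046306374 z 0.15658334540405466 -10.648613524521634 zt [ 0.0084 -0.0003 -1.    ] xang 14.98563387989511
t 25.3 alpha 36.16942777316122 r 0.06904896870279706 push 13.683309551159036 radial 1.6979160742986175 z 0.15658060427434775 -10.326967976009266 zt [ 0.0084 -0.0002 -1.    ] xang 14.988122407277244
```

The push is 13.7 N (+4.7), so about 30–33 N of clamping. I'll make one small last step.

```bash
python3 -m creep '[[[-0.13,-0.12,0,0,0,0,0],[-0.26,-0.24,0,0,0,0,0],[-0.26,-0.24,0,0,0,0,0],[-0.26,-0.24,0,0,0,0,0]]]' 70; python3 - <<'E'
from h import *
crank()
p,ds=bot.read_camera("top");crank();cv2.imwrite("pics/t17.png",cv2.resize(p[150:300,130:340],None,fx=3.8,fy=3.8,interpolation=cv2.INTER_CUBIC));K=cal("wrist"); p,d=bot.read_camera("wrist"); cv2.imwrite("pics/w17.png",p); crank()
o=bot.get_obs(); print(toolR(o).inv().apply(o["contact_force"]))
E
```

```text
t: 25.8
eef_pos: [0.5393, -0.1008, 0.1566]
tool_rot: [0.001, 0.991, 0.13, 0.005]
contact_force: [15.7, -4.6, -12.4]
gripper_width: 0.194
t 25.8 alpha 38.62340638782227 r 0.06909514882326438 push 16.228275896902417 radial 2.044220919983585 z 0.15659418266270875 -12.428037397403127 zt [ 0.0093 -0.0008 -1.    ] xang 14.968172648832963
t 25.85 alpha 38.61856201351691 r 0.06910381999697844 push 14.884336684751919 radial 2.307509969381695 z 0.15659150438852942 -12.096821532738057 zt [ 0.0093 -0.0008 -1.    ] xang 14.966128370996103
t 25.9 alpha 38.59156102906516 r 0.0691108236712041 push 15.415921028735587 radial 2.124240369039921 z 0.15661443157079633 -11.613660261631018 zt [ 0.0093 -0.0008 -1.    ] xang 14.963341803360757
[13.2766  7.9099 11.7561]
```

View pics/t17.png

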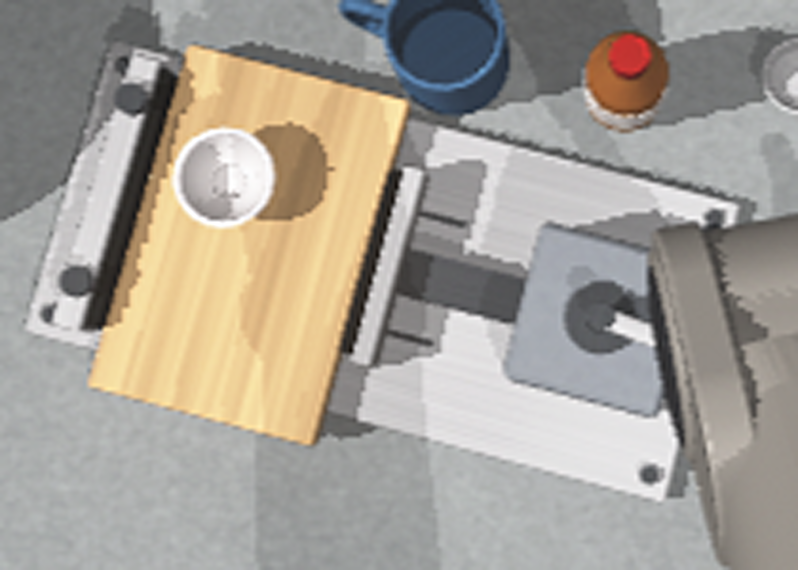

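View pics/w17.png

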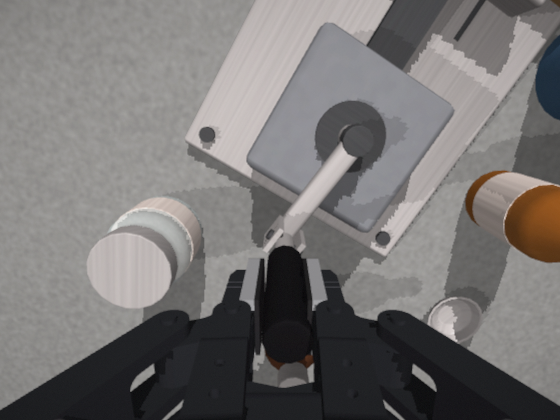

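The push is now 15.4 N, about +6 over free. That is roughly 45 N by force and 34 N by travel, so the clamping is near target and I stop cranking. I'll relax the command, then release.

```bash
python3 -m creep '[[[0.2,0.1,0,0,0,0,0],[0.4,0.2,0,0,0,0,0],[0.4,0.2,0,0,0,0,0.5],[0.4,0.2,0,0,0,0,0.5],[0.4,0.2,0,0,0,0,0.5],[0.4,0.2,0,0,0,0,0.5]]]' 70; cat >> h.py <<'E'
def seehandle():
    o=bot.get_obs(); K=cal("wrist"); p,d=bot.read_camera("wrist")
    Km,Rm,t=K; v,u=np.nonzero(d>0); z=d[v,u]; ray=np.c_[(u-Km[0,2])/Km[0,0],(v-Km[1,2])/Km[1,1],np.ones(len(u))]; W=(ray*z[:,None]-t)@Rm
    P=np.array(o["eef_pos"]); Rt=toolR(o); m=(np.hypot(*(W[:,:2]-P[:2]).T)<.03)
    for lo in np.arange(.12,.2,.01):
        k=m&(W[:,2]>lo)&(W[:,2]<lo+.01)
        if k.any():
            L=Rt.inv().apply(W[k]-P)*1000; L=L[abs(L[:,0])<17]
            if len(L): print(round(lo,3),len(L),L.mean(0),L.min(0),L.max(0))
    return p
E
python3 - <<'E'
from h import *
crank(); p=seehandle(); cv2.imwrite("pics/w18.png",p); o=bot.get_obs(); print(o["eef_pos"])
E
```

```text
t: 26.65
eef_pos: [0.5393, -0.0999, 0.1563]
tool_rot: [-0.0, 0.991, 0.131, -0.0]
contact_force: [0.5, 0.8, 0.1]
gripper_width: 0.502
t 26.65 alpha 38.959738951372756 r 0.06833363381097456 push 0.15079628255132282 radial 0.8932462475066109 z 0.15625848909636594 0.14865178349088096 zt [-0.0001  0.     -1.    ] xang 15.022207736556147
0.12 78 [ 1.7256 -2.2169 33.1808] [-3.0358 -3.3315 29.1226] [ 6.7181  0.5167 36.2506]
0.13 120 [ 2.1974 -4.7349 18.805 ] [-6.0771 -6.8693 16.2882] [10.7562  1.0279 22.2796]
0.14 306 [ 1.9083 -4.7546 11.1874] [-6.6574 -6.9115  6.267 ] [10.7487  1.1314 16.2558]
0.15 352 [ 2.0422 -4.7906  1.0665] [-6.6333 -7.0741 -3.7025] [10.8613  1.4241  6.2554]
0.16 427 [ 2.0597 -4.9147 -8.8917] [ -6.5761  -7.2765 -13.7397] [10.9963  1.3436 -3.8207]
0.17 527 [  2.1013  -4.9245 -18.8127] [ -6.5406  -7.4408 -23.7366] [ 11.0722   1.4207 -13.7463]
0.18 645 [  2.251   -5.0205 -28.9207] [ -6.554   -7.5421 -33.7339] [ 11.0468   1.9279 -23.7448]
0.19 2370 [  2.2356  -0.5975 -41.4525] [ -6.4854  -7.7924 -43.7401] [ 11.1924  10.9497 -33.7433]
0.2 111 [  2.1803   1.0335 -43.9942] [ -4.8394  -7.0051 -44.7851] [  9.294    8.3513 -43.7472]
[ 0.5393 -0.1     0.1563]
```

View pics/w18.png

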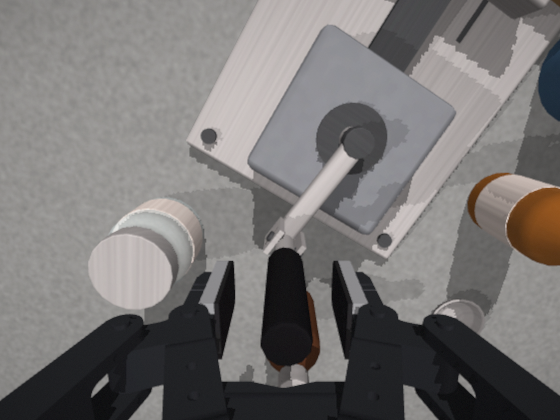

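```bash
python3 - <<'E'
from h import *
a=onplane("wrist",[[357,140]],.098)[0]; b=onplane("wrist",[[286,236]],.112)[0]; print(a,b,b-a,np.hypot(*(b-a)[:2]),np.rad2deg(np.arctan2(*(b-a)[:2][::-1])))
# edges of the arm's top face (z=.097): two points along mid line
m=onplane("wrist",[[346,152],[298,216]],.097); print(m, np.rad2deg(np.arctan2(*(m[1]-m[0])[:2][::-1])))
E
```

```text
[ 0.566  -0.0354  0.098 ] [ 0.5412 -0.0957  0.112 ] [-0.0247 -0.0603  0.014 ] 0.06518621030685048 -112.29923654622498
[[ 0.5623 -0.0434  0.097 ]
 [ 0.5464 -0.087   0.097 ]] -110.0194593761249
```

```bash
cat >> h.py <<'E'
ANG2=-111.5
def setfold():
    global HINGE,U
    U=np.array([np.cos(np.deg2rad(ANG2)),np.sin(np.deg2rad(ANG2)),0]); HINGE=np.array([.5416,-.1018,.111])
def pose(th_deg,tilt_deg,r=.060,off=.015):
    th=np.deg2rad(th_deg); g=HINGE-U*r*np.cos(th)+np.array([0,0,r*np.sin(th)])
    Rt=toolRot(ANG2+90,tilt_deg); return g+Rt.apply([0,0,off]),Rt
E
python3 - <<'E'
from h import *
import h
setfold()
o=bot.get_obs(); P=np.array(o["eef_pos"]);R0=toolR(o)
T,_=pose(90,0); print(T)
for k in [10,20,30,36.5]:
    print(k,np.round(delta(T,toolRot(15-k),P,R0),3))
for t in [9,18,27,36,45]:
    T,Rt=pose(90,t); print(t,np.round(delta(T,Rt,P,R0),3))
E
```

```text
[ 0.5416 -0.1018  0.156 ]
10 [0.178 0.235 0.027 0.    0.    0.175]
20 [0.178 0.235 0.027 0.    0.    0.349]
30 [0.178 0.235 0.027 0.    0.    0.524]
36.5 [0.178 0.235 0.027 0.    0.    0.637]
9 [0.318 0.046 0.008 0.152 0.05  0.636]
18 [ 0.454 -0.138 -0.047  0.303  0.1    0.632]
27 [ 0.583 -0.312 -0.137  0.455  0.15   0.625]
36 [ 0.703 -0.474 -0.26   0.607  0.2    0.616]
45 [ 0.809 -0.618 -0.413  0.758  0.25   0.604]
```

```bash
python3 -m creep '[[[0.18,0.23,0,0,0,0.175,0.5],[0.18,0.23,0,0,0,0.35,0.5],[0.18,0.23,0,0,0,0.52,0.5],[0.18,0.23,0,0,0,0.637,0.5],[0.18,0.23,0,0,0,0.637,0.5],[0.18,0.23,0,0,0,0.637,0.5]]]' 25; python3 - <<'E'
from h import *
setfold(); p=seehandle(); cv2.imwrite("pics/w19.png",p); o=bot.get_obs(); P=np.array(o["eef_pos"]);R0=toolR(o); print(P,o["contact_force"])
for t in [0,9,18,27,36,45]:
    T,Rt=pose(90,t); print(t,np.round(delta(T,Rt,P,R0),3))
E
```

```text
t: 27.45
eef_pos: [0.5417, -0.1017, 0.1563]
tool_rot: [0.0, 0.983, -0.185, 0.0]
contact_force: [0.2, -0.4, -0.2]
gripper_width: 0.498
0.12 82 [-0.2082 -4.6419 33.1523] [-4.9709 -5.8209 28.2219] [ 4.7292 -2.1793 36.163 ]
0.13 123 [-0.2833 -7.0632 18.5503] [-8.5231 -9.12   16.3279] [ 8.4027 -2.2587 21.4516]
0.14 293 [-0.0549 -7.1484 10.9695] [-8.7969 -9.3249  6.3021] [ 8.5221 -2.3083 16.279 ]
0.15 349 [-0.0735 -7.2451  0.9632] [-8.8308 -9.5169 -3.674 ] [ 8.4727 -2.1456  6.2719]
0.16 415 [-0.1921 -7.3103 -8.9874] [ -8.7427  -9.492  -13.7161] [ 8.5632 -2.1055 -3.7739]
0.17 511 [  0.006   -7.3897 -18.889 ] [ -8.7238  -9.7778 -23.718 ] [  8.6007  -2.0427 -13.7392]
0.18 645 [  0.0526  -7.4784 -28.8627] [ -8.7143  -9.7994 -33.713 ] [  8.6761  -2.3482 -23.7211]
0.19 2351 [ -0.0314  -3.1632 -41.4537] [ -8.8275 -10.1085 -43.7183] [  8.6573   8.1594 -33.7396]
0.2 143 [ -0.1447  -0.5008 -43.9899] [ -7.7149  -9.1514 -44.9483] [  7.6384   6.4353 -43.7217]
[ 0.5417 -0.1018  0.1563] [ 0.4915  1.2434 -0.2033]
0 [-0.009  0.007  0.026 -0.    -0.     0.002]
9 [-0.009 -0.228  0.007  0.157  0.     0.002]
18 [-0.008 -0.457 -0.048  0.314  0.     0.002]
27 [-0.008 -0.674 -0.138  0.471  0.001  0.002]
36 [-0.008 -0.875 -0.261  0.628  0.001  0.002]
45 [-0.007 -1.054 -0.414  0.785  0.001  0.002]
```

View pics/w19.png

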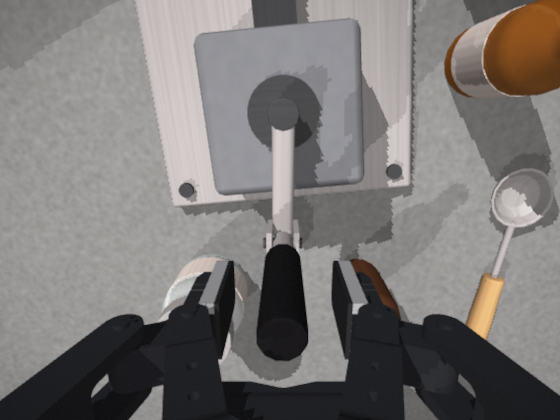

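The tool is aligned with the crank arm, and the upright handle is centred (tool x,y ≈ 0). I'll tilt the tool 45° while open, close, then fold along the arc.

```bash
python3 -m creep '[[[0,-0.23,0,0.157,0,0,0.5],[0,-0.46,-0.05,0.314,0,0,0.5],[0,-0.67,-0.14,0.471,0,0,0.5],[0,-0.87,-0.26,0.628,0,0,0.5],[0,-1.05,-0.41,0.785,0,0,0.5],[0,-1.05,-0.41,0.785,0,0,0.3],[0,-1.05,-0.41,0.785,0,0,0],[0,-1.05,-0.41,0.785,0,0,0],[0,-1.05,-0.41,0.785,0,0,0]]]' 25; python3 - <<'E'
from h import *
setfold(); o=bot.get_obs(); P=np.array(o["eef_pos"]);R0=toolR(o); print(P,o["contact_force"])
for t in [90,84,78,72,66,60,54,48,42,36,30,24,18,12,6,0]:
    T,Rt=pose(t,t/2); print(t,np.round(delta(T,Rt,P,R0),2))
E
```

```text
t: 28.62
eef_pos: [0.5453, -0.092, 0.1599]
tool_rot: [-0.374, 0.909, -0.172, 0.071]
contact_force: [-2.7, -4.1, -9.3]
gripper_width: 0.201
[ 0.5453 -0.092   0.1599] [-2.6703 -4.1494 -9.3243]
90 [ 0.01 -0.04 -0.02  0.    0.    0.  ]
84 [ 0.02 -0.39  0.44 -0.05  0.    0.  ]
78 [ 0.02 -0.68  0.94 -0.1   0.    0.  ]
72 [ 0.02 -0.92  1.47 -0.15  0.    0.  ]
66 [ 0.02 -1.1   2.03 -0.21  0.    0.  ]
60 [ 0.02 -1.22  2.61 -0.26  0.    0.  ]
54 [ 0.02 -1.27  3.2  -0.31  0.    0.  ]
48 [ 0.02 -1.27  3.8  -0.36  0.    0.  ]
42 [ 0.02 -1.2   4.4  -0.41  0.    0.  ]
36 [ 0.02 -1.06  4.99 -0.47  0.    0.  ]
30 [ 0.02 -0.87  5.57 -0.52 -0.    0.  ]
24 [ 0.02 -0.61  6.13 -0.57 -0.    0.  ]
18 [ 0.02 -0.29  6.66 -0.62 -0.    0.  ]
12 [ 0.02  0.08  7.15 -0.68 -0.    0.  ]
6 [ 0.02  0.51  7.61 -0.73 -0.    0.  ]
0 [ 0.02  0.99  8.03 -0.78 -0.    0.  ]
```

```bash
python3 -m creep '[[[0.02,-0.39,0.44,-0.05,0,0,0],[0.02,-0.68,0.94,-0.1,0,0,0],[0.02,-0.92,1.47,-0.15,0,0,0],[0.02,-1.1,2.03,-0.21,0,0,0],[0.02,-1.22,2.61,-0.26,0,0,0],[0.02,-1.27,3.2,-0.31,0,0,0],[0.02,-1.27,3.8,-0.36,0,0,0],[0.02,-1.27,3.8,-0.36,0,0,0]]]' 25; python3 - <<'E'
from h import *
setfold(); o=bot.get_obs(); P=np.array(o["eef_pos"]);R0=toolR(o); print(P,o["contact_force"],R0.inv().apply(o["contact_force"]))
for t in [48,42,36,30,24,18,12,6,0,-3]:
    T,Rt=pose(t,t/2); print(t,np.round(delta(T,Rt,P,R0),2))
p,ds=bot.read_camera("scene"); cv2.imwrite("pics/s20.png",cv2.resize(p[120:300,150:420],None,fx=2.9,fy=2.9,interpolation=cv2.INTER_CUBIC))
E
```

```text
t: 29.62
eef_pos: [0.5587, -0.0577, 0.143]
tool_rot: [-0.206, 0.961, -0.181, 0.039]
contact_force: [-0.6, -4.7, -4.4]
gripper_width: 0.196
[ 0.5587 -0.0577  0.143 ] [-0.6164 -4.7366 -4.3909] [1.144  6.03   2.1037]
48 [ 0.02  0.14  0.06 -0.    0.    0.  ]
42 [ 0.02 -0.01  0.64 -0.06  0.    0.  ]
36 [ 0.02 -0.09  1.24 -0.11  0.    0.  ]
30 [ 0.02 -0.11  1.85 -0.16  0.    0.  ]
24 [ 0.02 -0.06  2.46 -0.21  0.    0.  ]
18 [ 0.02  0.05  3.07 -0.27  0.    0.  ]
12 [ 0.02  0.23  3.67 -0.32 -0.    0.  ]
6 [ 0.02  0.47  4.25 -0.37 -0.    0.  ]
0 [ 0.02  0.77  4.8  -0.42 -0.    0.  ]
-3 [ 0.02  0.94  5.07 -0.45 -0.    0.  ]
```

View pics/s20.png

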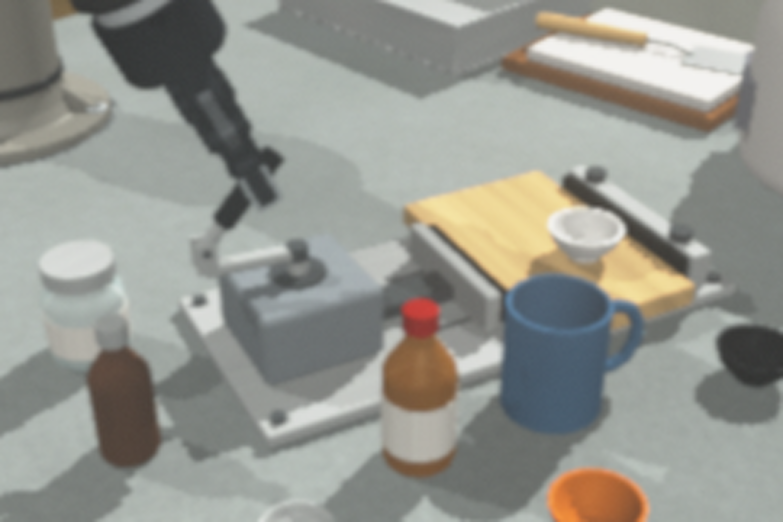

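The handle is about halfway down. Next is the rest of the arc to flat.

```bash
python3 -m creep '[[[0.02,-0.1,0.64,-0.06,0,0,0],[0.02,-0.15,1.24,-0.11,0,0,0],[0.02,-0.15,1.85,-0.16,0,0,0],[0.02,-0.1,2.46,-0.21,0,0,0],[0.02,0.03,3.07,-0.27,0,0,0],[0.02,0.2,3.67,-0.32,0,0,0],[0.02,0.45,4.25,-0.37,0,0,0],[0.02,0.77,4.8,-0.42,0,0,0],[0.02,0.85,5.0,-0.43,0,0,0],[0.02,0.85,5.0,-0.43,0,0,0]]]' 25; python3 - <<'E'
from h import *
setfold(); o=bot.get_obs(); P=np.array(o["eef_pos"]);R0=toolR(o); print(P,o["contact_force"],R0.inv().apply(o["contact_force"]))
for t in [0,-3]:
    T,Rt=pose(t,t/2); print(t,np.round(delta(T,Rt,P,R0),2))
p,ds=bot.read_camera("scene"); cv2.imwrite("pics/s21.png",cv2.resize(p[120:300,150:420],None,fx=2.9,fy=2.9,interpolation=cv2.INTER_CUBIC))
E
```

```text
t: 30.92
eef_pos: [0.5646, -0.0434, 0.0952]
tool_rot: [0.001, 0.983, -0.185, 0.0]
contact_force: [-1.6, 0.4, 4.8]
gripper_width: 0.201
[ 0.5646 -0.0434  0.0952] [-1.6163  0.4241  4.7796] [-1.6561  0.205  -4.7804]
0 [ 0.    0.28 -0.08  0.   -0.    0.  ]
-3 [-0.    0.33  0.24 -0.02 -0.    0.  ]
```

View pics/s21.png

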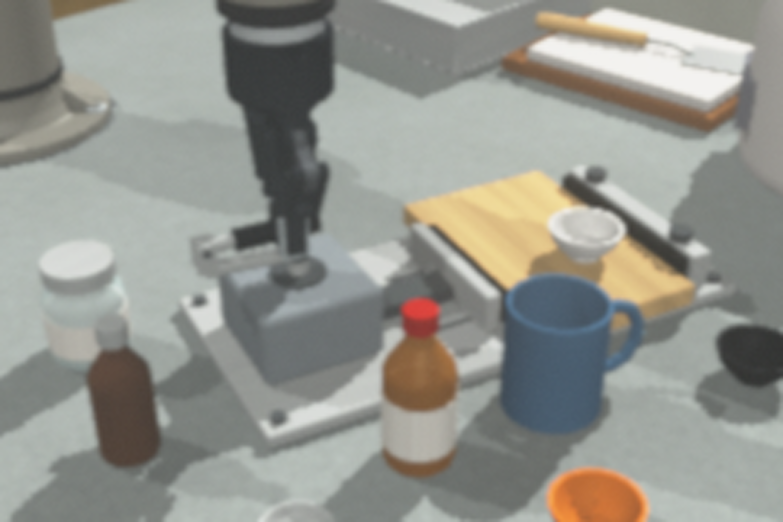

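The handle looks flat on the arm. I'll press lightly, release and back off upward.

```bash
python3 -m creep '[[[0.05,0.1,0.3,0,0,0,0],[0.05,0.1,0.3,0,0,0,0],[0.05,0.1,0,0,0,0,0.5],[0.05,0.1,0,0,0,0,0.5],[0.05,0.1,0,0,0,0,0.5],[0.05,0.1,-1,0,0,0,0.5],[0.05,0.1,-4,0,0,0,0.5],[0.05,0.1,-8,0,0,0,0.5],[0.05,0.1,-12,0,0,0,0.5],[0.05,0.1,-12,0,0,0,0.5]]]' 25; python3 - <<'E'
from h import *
for i in range(3): p,d=bot.read_camera("scene")
o=bot.get_obs(); print(o["eef_pos"],o["contact_force"])
K=cal("wrist"); p,d=bot.read_camera("wrist"); cv2.imwrite("pics/w22.png",p)
Km,Rm,t=K; v,u=np.nonzero(d>0); z=d[v,u]; ray=np.c_[(u-Km[0,2])/Km[0,0],(v-Km[1,2])/Km[1,1],np.ones(len(u))]; W=(ray*z[:,None]-t)@Rm
u_=np.array([np.cos(np.deg2rad(-111.5)),np.sin(np.deg2rad(-111.5))]); s=(W[:,:2]-AX)@u_; n=(W[:,:2]-AX)@[-u_[1],u_[0]]
for a in np.arange(-.025,.085,.01):
    k=(s>a)&(s<a+.01)&(abs(n)<.012)&(W[:,2]>.1)&(W[:,2]<.15)
    if k.any(): print(round(a*1000),k.sum(),"topz",np.percentile(W[k,2],95),"n",n[k].min(),n[k].max())
p,d=bot.read_camera("scene"); cv2.imwrite("pics/s22.png",cv2.resize(p[120:300,150:420],None,fx=2.9,fy=2.9,interpolation=cv2.INTER_CUBIC))
E
```

```text
t: 32.22
eef_pos: [0.5664, -0.0474, 0.2175]
tool_rot: [0.002, 0.982, -0.187, 0.003]
contact_force: [0.1, 0.4, 0.5]
gripper_width: 0.502
[ 0.5635 -0.0476  0.2129] [ 0.1201 -0.1075 -0.5555]
-25 209 topz 0.12057427139034547 n -0.00824978160021845 0.008411342883732792
-15 354 topz 0.12078338427398706 n -0.008305776737283535 0.008464944826232612
-5 339 topz 0.12067144389009737 n -0.00841395748184133 0.008632731518980596
5 338 topz 0.12102295411522607 n -0.008515128608623137 0.008698739987175394
15 313 topz 0.12099616230047908 n -0.008668463748905873 0.008026744436116064
25 308 topz 0.12084136943298188 n -0.008760538487558573 0.00812758781670204
35 303 topz 0.12095210477077563 n -0.008830436054916119 0.00819385662429887
45 159 topz 0.12002383386530122 n -0.008882204255767594 0.008193068763221591
55 288 topz 0.11792687836711582 n -0.00917726045118336 0.00870771838841836
65 294 topz 0.11796589556300949 n -0.010677982335054343 0.010780142611583962
75 27 topz 0.11805584399689426 n -0.009044034687057381 0.008426089345875755
```

View pics/w22.png

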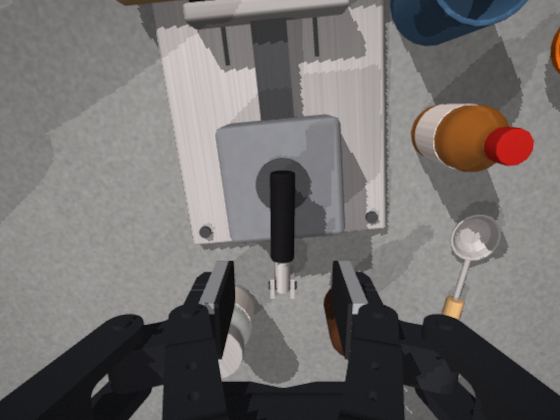

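View pics/s22.png

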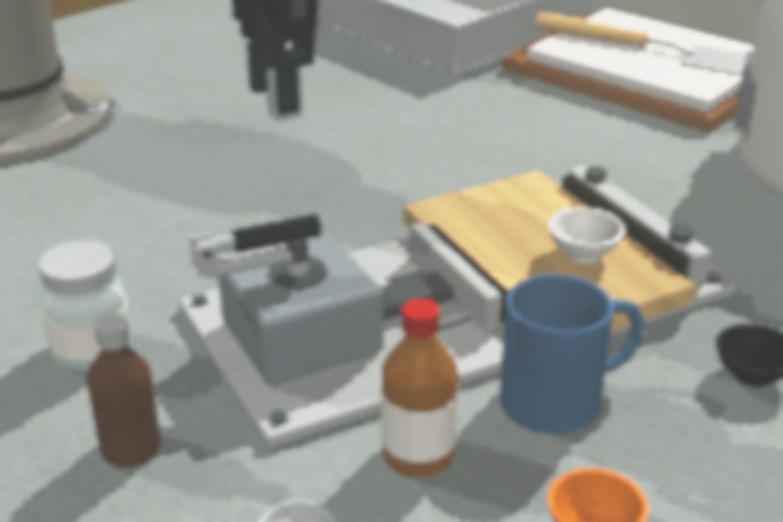

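The handle is level along its whole length (top at 0.121 m) and the crank angle is unchanged. Last I'll check the board's squareness and whether the other things moved.

```bash
python3 - <<'E'
from h import *
p,d=bot.read_camera("top"); cv2.imwrite("pics/t23.png",cv2.resize(p[100:310,130:410],None,fx=2.8,fy=2.8,interpolation=cv2.INTER_CUBIC))
for l in ["board","dish","sauce","mug","jar","pepper","spoon","jaw"]:
    for s in bot.silhouettes("top",l)[:3]:
        if s["p"]<.5: continue
        v,u=np.nonzero(s["mask"]); z=d[v,u]; W=unproj("top",np.c_[u,v][z>0],z[z>0]); print(l,round(s["p"],2),len(u),np.median(W,0),np.percentile(W[:,2],95))
        if l in("board","jaw"):
            k=W[abs(W[:,2]-np.median(W[:,2]))<.006]; print(cv2.minAreaRect(k[:,:2].astype(np.float32)))
yc=lambda a,b:np.rad2deg(np.arctan2(*(onplane("top",np.array(a)/3.8+[130,150],.032)-onplane("top",np.array(b)/3.8+[130,150],.032))[0,:2]))
print("board stop edge",yc([[187,45]],[[90,386]]),"jaw edge",yc([[409,102]],[[313,444]]),"stop face",yc([[185,80]],[[112,328]]),"stop back bar",yc([[133,60]],[[54,322]]))
E
```

```text
board 0.7 5162 [0.6113 0.1796 0.0313] 0.03459178657452122
((0.6247199773788452, 0.18594302237033844), (0.15105853974819183, 0.23017725348472595), 73.89006805419922)
board 0.68 423 [ 0.712  -0.0547  0.0873] 0.12539305321911234
((0.7191078066825867, -0.05738922208547592), (0.04450402408838272, 0.043157923966646194), 88.07960510253906)
dish 0.92 470 [0.8375 0.1948 0.0152] 0.028869130035459788
dish 0.85 500 [ 0.8567 -0.0295  0.0149] 0.02841179437108306
dish 0.72 567 [0.6652 0.1995 0.0466] 0.06080265532223189
sauce 0.88 450 [ 0.7124 -0.0554  0.0861] 0.12545322848793125
mug 0.72 1041 [0.7581 0.0603 0.0291] 0.08952384718399596
jar 0.53 349 [ 0.5724 -0.1936  0.0759] 0.11124847146571121
pepper 0.81 323 [ 0.5726 -0.1939  0.0762] 0.1106306066309259
spoon 0.81 638 [ 0.7054 -0.2101  0.0127] 0.02008988777860603
jaw 0.61 926 [0.5973 0.0868 0.0418] 0.04813345980871379
((0.6067553758621216, 0.10029962658882141), (0.024423278868198395, 0.128129243850708), 73.77656555175781)
board stop edge 105.43815770005607 jaw edge 106.1918742504165 stop face 105.99475751132537 stop back bar 106.1421363077915
```

View pics/t23.png

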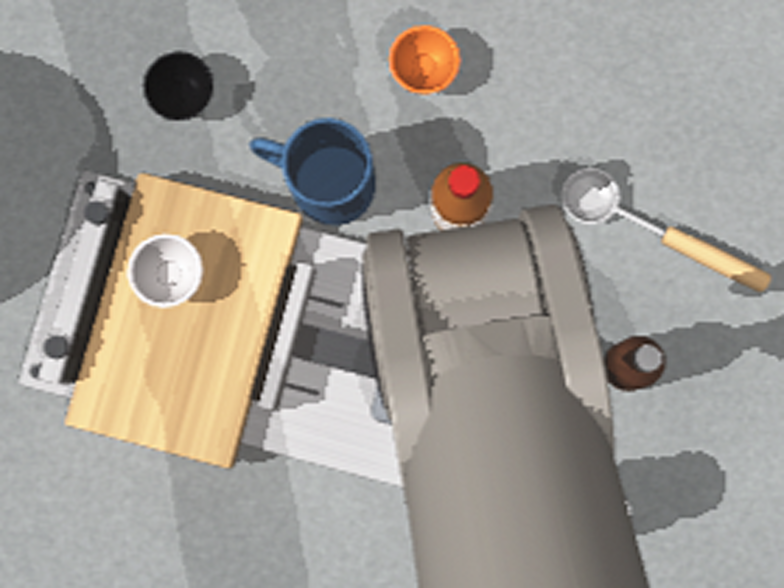

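The board's edges lie at 73.9° against about 74° for the bed, so it is square within about 0.01 rad. The dish is upright on it, and nothing else visible has moved.

```bash
python3 - <<'E'
from station import bot
o=bot.get_obs(); print(o["t"],o["contact_force"]); print(bot.hand_in())
E
```

```text
32.925 [-0.12120879  0.05380251  0.20792939]
the job is handed in; nothing more can be done
None
```

The board is clamped square against the stop, the handle is folded flat on the crank arm, and the gripper is clear of everything. I handed the job in at about 33 s.

**What I did:** I swung the handle up to about 1.55 rad and cranked a little over one turn clockwise. Partway round the handle had slid to the edge of the pads, so I re-gripped it. I then worked up to the jam in small steps and stopped as the crank clearly stiffened.

**Clamping force:** The push rose from about 9 N running free to about 15.4 N. That makes the clamping about 45 N by force, but about 34 N by handle travel. The two disagree a little, and both lie well between loose and too tight.

**Last checks:**
- **Handle:** level along its whole length, and the crank had not turned back.
- **Board:** parallel to the bed within about 0.01 rad.
- **Dish:** upright on the board.
- **Other things:** bottle, mug and pepper pot are within about 2 mm of where they started, and the spoon looks the same. The arm hid the jar in the last top view, but the scene picture after release shows it where it was.

**What went wrong on the way:**
- My crank axis estimate was off for a while, because of the handle sliding in the pads.
- I pressed the handle outward with up to 20 N at one point, and nothing moved.

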